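# Run the thread ring gauge down the die-clamp stud

## Robot

A 6-joint arm with a two-finger parallel gripper is mounted at the origin on the work surface. World frame = base frame: x ahead of the robot, y to its left, z up, the work surface at z = 0. Lengths are in mm, angles in rad, forces in N, time in s.
With the tool pointing down it reaches from about 375 to 925 mm from the base axis. Payload 5.7 kg.
Tool frame: the origin (TCP) lies at the very end of the fingers, on their centre line; the grasp point (between the pads) lies 19 mm behind it; z points along the fingers, y is the direction in which the jaws open and shut (so a half turn about z gives the same grasp; the last joint's range is limited). The gripper opens to 88 mm and grips with 3 to 60 N. Pads are 20 mm wide; open, the fingers measure 115 mm over their backs; the gripper's body (75 mm by 178 mm) begins 61 mm behind the grasp point.
Start: joints at [1.011, 0.359, 1.51, -0, 1.272, -0.115], TCP at [258.154, 541.589, 222.623] pointing down, gripper open.
Joint ranges: [-2.97, 2.97], [-1.01, 2.36], [0.21, 2.38], [-0.96, 4.11], [0.2, 2.71], [-2.98, 2.98]. Speed limits (rad/s): [2.39, 2.39, 3.14, 3.14, 3.14, 3.14].

## Interface

Orientations are given as a unit quaternion [x, y, z, w].
In Python, from station import bot, optics gives the robot as it stands.
- The arm moves only by the tool apply_moves, never from a script. Its argument "plan" is one flat list of numbers, 5 for each row, row after row: the shift along the world's x, y, z scaled (see below), then the turn about the world's z scaled (see below), then the opening, from 0 (shut) to 1 (fully open). A call has exactly 5 rows; each row is the pose to reach, as a shift and turn from the pose commanded when the call began, turning the shorter way round; what a row does not reach only later rows make up. The controller multiplies each number of a shift by 0.12 m and each number of a turn by 360 degrees. A row lasts 1/12 s, in which the tool goes at most 41.7 mm and 7.16 degrees, less where a joint would pass 70% of its speed; a pose out of reach is approached as far as the arm can. A call with a number of a shift or a turn outside -1 to 1 is refused whole. A call with a gripper value outside its range is refused whole. The fingers move at their own pace and stop on an object; the grip force is fixed at half the most. Time passes only in rows, so rows that repeat a pose let the fingers close, or fill a call up. It gives the time, the measured TCP pose, the force and the opening at its end, in the units of the state.
- bot.observe(): the state, without advancing time (a new reading comes with each control period).
- optics.get_image(name): name is "scene" or "side" or "wrist"; returns a dict with "frame" (480x640x3 uint8, blue, green, red), "K" (3x3 intrinsics, pixels), "k1" (the pictures are not rectified: a ray, as slopes to the right and down, at radius r is drawn at 1 + k1 r^2 times it, then the intrinsics apply), "R" (3x3) and "t" (3): a world point X has camera coordinates R X + t; the wrist camera has in their place "mount" (4x4, takes a point from camera to tool coordinates, whose origin is the TCP and whose axes are the flange's). Camera axes: x right, y down, z forward; pixel columns grow to the right and rows downward; lengths in mm; the calibration is good to about 2 mm. A picture is of the moment at which its call begins: read the wrist's pose just before it. There is no depth.
- bot.hand_in(): hands the job in, once; it reports no verdict.
The state is a dict: "t": time; "joint_pos": joint angles; "qd": joint speeds; "joint_efforts": joint torques, N m; "tcp_pos": TCP position; "tool_rot": TCP orientation; "wrist_force": force on the tool from outside, world axes, zero at the start; "moment": the same for the moment, N m; "opening": finger opening in mm.
Only numpy, scipy, OpenCV 4.12 (cv2) and the standard library are available. Lean on these libraries where they do the work, as an engineer would, in place of code of your own. Each camera call takes 0.05 s, during which the arm holds its last target.

## Task

Check the thread of the press's die-clamp stud: take the ring gauge off its wooden pad, set it level on the stud and screw it down (clockwise from above, right-hand thread) until the resistance rises because it comes up snug against the locknut; hold it there a moment, but do not force it. Then turn it back one full turn so that it cannot lock, and leave it there on the stud. Do not knock the other things about.

Things in the scene. Friction and masses are not known exactly. Their poses are not given: they have to be found in the camera images.
- gauge_center (a point): Loose steel thread ring gauge, 0.25 to 0.42 kg: knurled ring, outer diameter 54 mm, 22 mm high, threaded bore, with two level round turning bars 10 mm thick sticking out opposite each other at half height to 78 mm from the axis. The point is the ring's centre, 11 mm above its underside; z is its axis, pointing up; x runs along the bars. Its thread has about 0.9 mm of up-and-down play on the stud.
- gauge_pad: Fixed square wooden pad, 110 mm wide and 15 mm high, on which the gauge lies flat at the start. Origin under its centre.
- bolster: Fixed blue steel bolster block, 150 (x) x 130 (y) mm, 40 mm high, with the stud standing upright on its middle. Origin under its centre.
- stud_top (a point): Upright steel stud, coarse right-hand round thread, pitch 6 mm. The point is the middle of its top end, 93 mm above the table; z points up. The top 19 mm are plain, 24 mm thick, the last 6 mm bevelled to 14 mm; they pass the gauge's bore with 0.8 mm play. Set down level, the gauge rests on the first thread with its underside 22 to 26 mm below this point; turned clockwise from above it catches by itself.
- nut_top (a point): Fixed dark hexagon locknut, 46 mm across flats, at the foot of the stud. The point is the middle of its top face, 14 to 19 mm above the bolster. The gauge meets it after about 1.5 to 3.2 turns. Turning takes under 2 N at a bar, 50 mm from the axis (a little more where the thread starts); on the nut it rises within a few degrees: 4 N there (0.2 N m) is snug, well over 10 N (0.5 N m) is forcing it.
- flat_die: Loose steel forging die, 50 x 110 x 46 mm, near the far edge; a bystander. Origin under its centre.
- spare_nut: Loose dark hexagon nut like the locknut, 46 mm across flats and 22 mm high, in front of the robot; a bystander. Origin under its centre.
- smith_hammer: Loose hammer with wooden handle, 260 mm long, near the far edge; a bystander. Origin under its middle.
- wire_brush: Loose wire brush with wooden back, 220 mm long and 34 mm high, near the far edge; a bystander. Origin under its middle.
There are look-alikes about, which are no part of the job. Several things have the shape of the gauge_pad; the one meant has the colours described above. Leave any blue look-alike of the part that bears gauge_center alone.

How it is judged (in metres and radians):
On the way, in this order (a step that is already met when the one before it is completed fails the run):
1. the gauge sits level on the stud's thread, its underside still clear above the locknut (horizontal distance between gauge_center and stud_top below 0.003 m and angle between gauge_center's own z axis and vertical below 0.15 rad and z of gauge_center in the frame of stud_top below -0.007 m and z of gauge_center in the frame of nut_top above 0.016 m), for 0.2 s.
2. the gauge is screwed down snug on the locknut: pressed on its face with at least 8 N for 0.2 s (contact force between gauge and locknut above 8 N and horizontal distance between gauge_center and stud_top below 0.003 m and angle between gauge_center's own z axis and vertical below 0.05 rad), for 0.2 s.
At the end, for the whole second after the job is handed in: The gauge has been screwed snug onto the locknut and is then left level on the stud, at rest and let go, turned back one full turn (within about a quarter turn: its underside stands 3.4 to 7.0 mm above the nut) (horizontal distance between gauge_center and stud_top below 0.003 m and angle between gauge_center's own z axis and vertical below 0.06 rad and z of gauge_center in the frame of nut_top between 0.0144 and 0.018 m and linear speed of gauge below 0.01 m/s and angular speed of gauge below 0.1 rad/s); the robot touches nothing.
It fails at once if the gauge is forced: it presses on the locknut with more than 90 N (contact force between gauge and locknut above 90 N).
It fails at once if a bystander is moved by more than 20 mm (distance of any of flat_die, spare_nut, smith_hammer, wire_brush from where it was at the start of the episode above 0.02 m).
It also fails if it takes over 72 s, if anything falls off the work surface, if the arm or the gripper's body presses on something with over 40 N, if the wrist force passes 120 N, or if a joint passes its speed limit or range.

## Working session

There is one attempt and no reset: what is moved stays moved. The work goes in short steps, Python scripts to look and compute and a tool call to move; the robot and the scene stay as the last step left them, time stands still between calls to the robot, and variables do not carry over. Pictures are saved under pics/ and viewed, and the job is handed in when it is done.

Besides the shell and the picture viewer there is one more tool, called after "Request:" as name(argument=value, ...) on one line, values as JSON. apply_moves: Moves the arm, as the interface text tells. Shifts and turns lie within -1 to 1; 1 stands for 0.12 m of shift or 360 degrees of turn. Its arguments: {"type":"object","properties":{"plan":{"type":"array","items":{"type":"number","minimum":-1,"maximum":1}}},"required":["plan"]}

```bash
ls -la; mkdir -p pics; python3 - <<'E'
from station import bot, optics
import cv2
print(bot.observe())
for n in ["scene","side","wrist"]:
    d=optics.get_image(n); cv2.imwrite(f"pics/{n}0.png",d["frame"])
    print(n,{k:(v.tolist() if hasattr(v,'tolist') else v) for k,v in d.items() if k!="frame"})
E
```

```text
total 12
drwxr-xr-x  3 agent agent 4096 Dec  7 15:17 .
drwxr-xr-x 23 root  root  4096 Dec  7 15:17 ..
drwxr-xr-x  2 agent agent 4096 Dec  7 15:17 pics
{'t': 0.0, 'joint_pos': array([ 1.01090452e+00,  3.59463068e-01,  1.51141789e+00, -5.31846864e-06,
        1.27249985e+00, -1.15082201e-01]), 'qd': array([ 0.00021475, -0.0002055 , -0.00098664, -0.00073851,  0.00153262,
       -0.00177134]), 'joint_efforts': array([-6.93015427e-04, -5.15376592e+01, -2.70722562e+01,  6.69306424e-02,
        3.49753804e-02, -8.69385553e-05]), 'tcp_pos': array([257.80488859, 541.03247441, 221.84009862]), 'tool_rot': array([ 2.20574978e-01,  9.75369612e-01, -8.44480590e-04, -2.93645306e-04]), 'wrist_force': array([-0.06889078,  0.25117815, -0.02553793]), 'moment': array([ 0.01434476,  0.01305428, -0.00588054]), 'opening': 87.68606469072265}
scene {'K': [[435.4652023955751, 0.0, 320.6641562716208], [0.0, 435.4652023955751, 240.2633390918727], [0.0, 0.0, 1.0]], 'k1': -0.06524737300530847, 'R': [[-0.8822516749277587, 0.47077596683391193, 0.0014039724927520359], [0.3725891903477391, 0.7000627050169395, -0.6091
[... 316 characters left out ...]
56891479, -0.5284272899533277, -0.012148666164832426], [-0.39192616307268924, -0.6138553091089501, -0.6852558224326702], [0.35465035394895994, 0.5864693160868154, -0.7282011176402715]], 't': [-370.1530891047521, 402.0981488800015, 930.0611021972716]}
wrist {'K': [[368.8722899640154, 0.0, 324.4514361116534], [0.0, 368.8722899640154, 245.8679942691166], [0.0, 0.0, 1.0]], 'k1': -0.06652618050118236, 'mount': [[0.0002705848621399181, -0.9669578394592837, -0.25493619494309516, 68.17398186439681], [0.9999999380616472, 0.00031902493116496436, -0.00014865999236078682, -0.32913993903005423], [0.00022507894707043054, -0.2549361389276239, 0.9669578658908257, -161.91609777983277], [0.0, 0.0, 0.0, 1.0]]}
```

View pics/scene0.png

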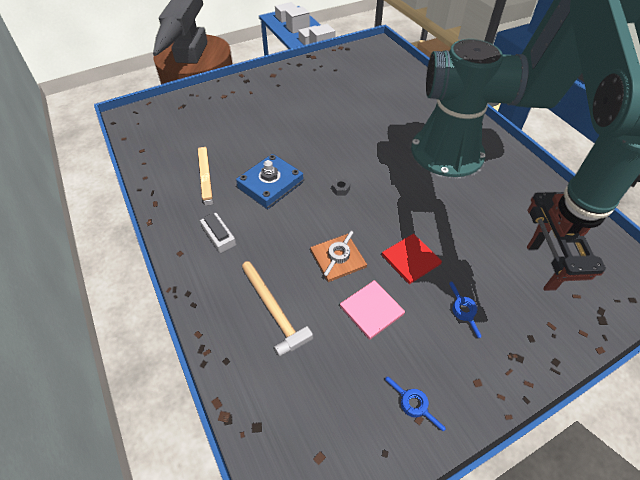

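View pics/side0.png

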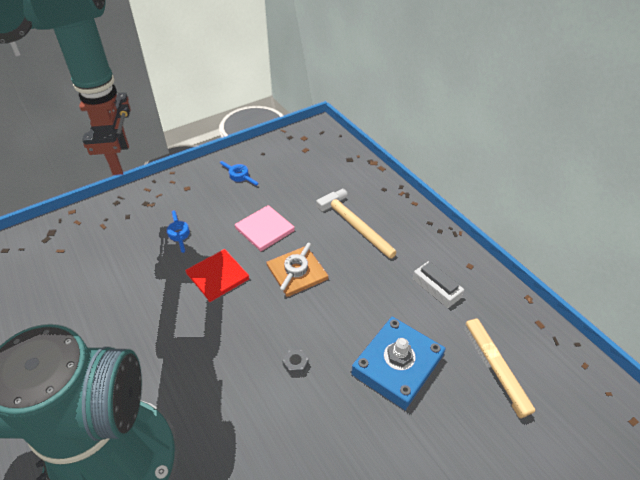

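View pics/wrist0.png

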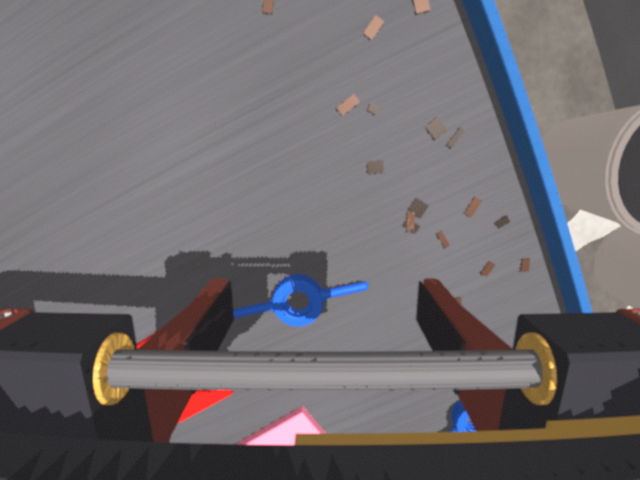

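The steel gauge lies on the wooden (brown) pad at scene (339,252) and side (296,265).

Candidates in the scene view:
- **Gauge:** steel ring (339,252), blue ring (464,309), blue ring (414,403). I choose the steel one.
- **Pads:** brown (339,258), red (411,258), pink (372,308). I choose the brown one.
- **Stud:** (268,165), on the blue bolster. The spare nut is at (341,187).

Next I'll check the choice in close crops and measure.

```bash
cat > h.py <<'E'
import numpy as np, cv2
from scipy.spatial.transform import Rotation as Ro
def pose(st):
    return Ro.from_quat(st["tool_rot"]).as_matrix(), np.array(st["tcp_pos"])
def extr(d,st=None):
    """camera->world R,t"""
    if "mount" in d:
        R,p=pose(st); M=np.array(d["mount"]); return R@M[:3,:3], R@M[:3,3]+p
    R=np.array(d["R"]); return R.T, -R.T@np.array(d["t"])
def dist(d): return np.array([d["k1"],0,0,0,0.])
def ray(d,uv,st=None):
    R,c=extr(d,st)
    n=cv2.undistortPoints(np.array([[uv]],float),np.array(d["K"]),dist(d))[0,0]
    v=R@np.array([n[0],n[1],1]); return c,v/np.linalg.norm(v)
def onz(d,uv,z,st=None):
    c,v=ray(d,uv,st); return c+v*(z-c[2])/v[2]
def tri(rays):
    A=np.zeros((3,3));b=np.zeros(3)
    for c,v in rays:
        P=np.eye(3)-np.outer(v,v);A+=P;b+=P@c
    X=np.linalg.solve(A,b); return X,[np.linalg.norm((np.eye(3)-np.outer(v,v))@(X-c)) for c,v in rays]
def proj(d,X,st=None):
    R,c=extr(d,st); Rw=R.T
    return cv2.projectPoints(np.array([X],float),cv2.Rodrigues(Rw)[0],-Rw@c,np.array(d["K"]),dist(d))[0][0,0]
E
python3 - <<'E'
from station import bot, optics
import cv2,numpy as np
s=optics.get_image("scene")["frame"];q=optics.get_image("side")["frame"]
def c(f,x,y,r,z): return cv2.resize(f[y-r:y+r,x-r:x+r],None,fx=z,fy=z,interpolation=cv2.INTER_CUBIC)
cv2.imwrite("pics/c0.png",np.vstack([np.hstack([c(s,339,252,35,5),c(q,296,265,35,5)])[:290],np.hstack([c(s,268,172,35,5),c(q,400,352,35,5)])[:310]]))
E
```

```text
(no output)
```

View pics/c0.png

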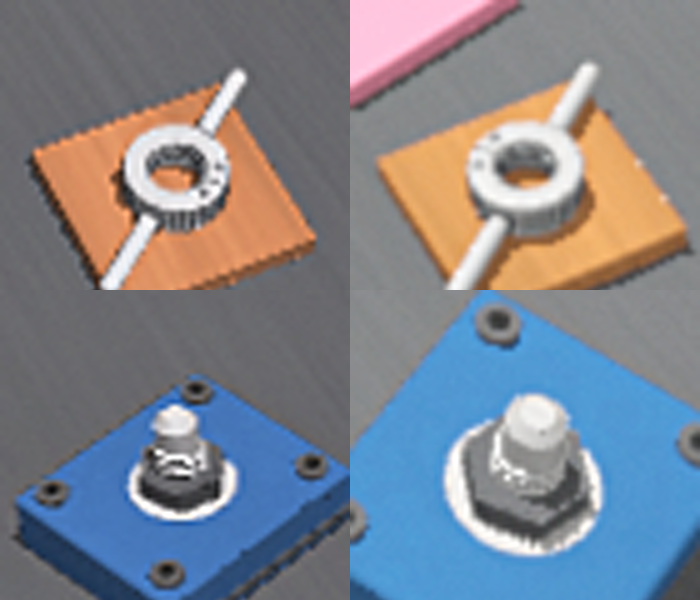

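The crops show the steel ring with its bars on the brown pad, and the bevelled stud with its dark nut on the blue bolster, so the choice holds. Next I triangulate.

```bash
python3 - <<'E'
from station import bot, optics
from h import *
s=optics.get_image("scene");q=optics.get_image("side")
for n,a,b,z in [("ringtop",(339.2,249.8),(296.2,264),37),("stud",(268,161.4),(402.6,340),93),("sparenut",(341,184),(295,359),22)]:
    print(n,tri([ray(s,a),ray(q,b)]),onz(s,a,z),onz(q,b,z))
# bars ends
for a,b in [((352,234),(308.8,245)),((325.5,274.5),(282.5,288.5))]:
    print("bar",tri([ray(s,a),ray(q,b)]),onz(s,a,31),onz(q,b,31))
E
```

```text
ringtop (array([514.84466003, 199.46482968,  34.42572411]), [np.float64(0.2677728369561087), np.float64(0.26777283695597126)]) [515.62281488 201.19580149  37.        ] [514.02212085 197.37117495  37.        ]
stud (array([ 563.58672607, -122.09776021,   95.42890314]), [np.float64(0.9247738699956854), np.float64(0.924773869995529)]) [ 561.988399   -124.01036768   93.        ] [ 565.66890912 -121.40694025   93.        ]
sparenut (array([388.54333579,  -9.84432724,  23.23744447]), [np.float64(0.6352855925373441), np.float64(0.6352855925372266)]) [388.45008851 -11.19414211  22.        ] [388.32839844  -8.8670644   22.        ]
bar (array([515.76601595, 198.89780945, 100.63667597]), [np.float64(29.78109511016977), np.float64(29.781095110169858)]) [458.55416699 168.69624548  31.        ] [573.15643701 237.70914316  31.        ]
bar (array([517.17494993, 207.65090322, -65.43662185]), [np.float64(35.18255221396113), np.float64(35.18255221396111)]) [579.45530735 246.64159029  31.        ] [453.45491497 156.01231793  31.        ]
```

Ring centre is about (515,199), with the bars at about 31°. The stud is about (563.5,-122.5). Heights come out within 2–3 mm of what they must be, so I move over the gauge for a wrist view.

Request:
apply_moves(plan=[0.143,-0.19,-0.04,0.0106,1,0.286,-0.38,-0.08,0.0212,1,0.429,-0.57,-0.12,0.0318,1,0.572,-0.76,-0.16,0.0424,1,0.715,-0.95,-0.2,0.053,1])

```text
t: 0.77
tcp_pos: [344.5, 426.6, 198.5]
tool_rot: [0.054, 0.999, 0.0, 0.0]
wrist_force: [0.6, -0.4, -0.1]
opening: 87.7
```

Request:
apply_moves(plan=[0.143,-0.19,-0.04,0.0106,1,0.286,-0.38,-0.08,0.0212,1,0.429,-0.57,-0.12,0.0318,1,0.572,-0.76,-0.16,0.0424,1,0.715,-0.95,-0.2,0.053,1])

```text
t: 1.18
tcp_pos: [430.5, 312.4, 174.5]
tool_rot: [-0.112, 0.994, 0.0, 0.0]
wrist_force: [0.6, 0.5, 0.2]
opening: 87.9
```

Request:
apply_moves(plan=[0.143,-0.19,-0.04,0.0106,1,0.286,-0.38,-0.08,0.0212,1,0.429,-0.57,-0.12,0.0318,1,0.6,-0.8,-0.17,0.045,1,0.715,-0.95,-0.2,0.053,1])

```text
t: 1.6
tcp_pos: [517.0, 197.4, 150.3]
tool_rot: [-0.275, 0.961, -0.0, 0.0]
wrist_force: [0.2, -0.4, 0.4]
opening: 87.8
```

```bash
cat >> h.py <<'E'
def yaw(st):
    R,_=pose(st); return np.degrees(np.arctan2(R[1,1],R[0,1]))
E
python3 - <<'E'
from station import bot, optics
from h import *
optics.get_image("scene")
st=bot.observe(); d=optics.get_image("wrist")
print(st["t"],st["tcp_pos"],yaw(st),st["joint_pos"],st["moment"])
f=d["frame"]; cv2.imwrite("pics/w1.png",f)
E
```

```text
1.65 [519.32197747 195.04839475 149.8941916 ] 121.98794459688493 [ 0.23666091  0.37134095  1.69447328 -0.00312409  1.07426015 -1.89094508] [ 0.02828191 -0.08284592  0.00231692]
```

View pics/w1.png

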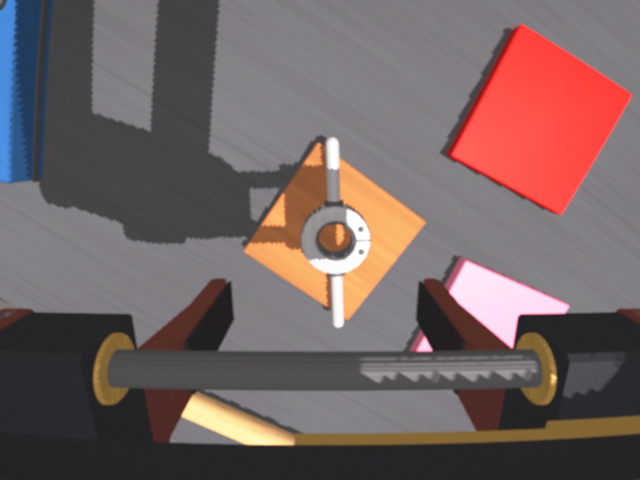

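The wrist view shows the steel ring at (336,239), with bars from (332,140) to (338,326), on the brown pad. I'll measure it with a mask.

```bash
python3 - <<'E'
from station import bot, optics
from h import *
st=bot.observe(); d=optics.get_image("wrist")
print(st["t"],st["tcp_pos"],yaw(st),st["joint_pos"][5])
f=d["frame"]; hsv=cv2.cvtColor(f,cv2.COLOR_BGR2HSV)
m=((hsv[...,1]<60)&(hsv[...,2]>150)).astype(np.uint8)*255; m[345:]=0
roi=np.zeros_like(m); roi[120:345,270:400]=255
m&=roi
# bore: brown/dark hole within ring
cs,h=cv2.findContours(m,cv2.RETR_CCOMP,cv2.CHAIN_APPROX_NONE)
for c,hh in zip(cs,h[0]):
    a=cv2.contourArea(c)
    if a>80:
        e=cv2.fitEllipse(c) if len(c)>5 else None; print(a,hh[3],e, onz(d,e[0],37,st))
vis=cv2.resize(f[120:345,270:400],None,fx=2.6,fy=2.6,interpolation=cv2.INTER_CUBIC)
vm=cv2.cvtColor(cv2.resize(m[120:345,270:400],None,fx=2.6,fy=2.6,interpolation=0),cv2.COLOR_GRAY2BGR)
cv2.imwrite("pics/w1c.png",np.hstack([vis,vm]))
E
```

```text
1.7 [517.68067111 196.95296451 150.12534578] 121.62520502179537 -1.8825860641276475
3970.0 -1 ((334.2936096191406, 254.7007293701172), (61.22337341308594, 116.03511047363281), 176.81072998046875) [523.37704447 207.80449111  37.        ]
1666.0 28 ((327.9696960449219, 238.8139190673828), (45.51138687133789, 49.722862243652344), 56.64409255981445) [515.16581599 196.94319705  37.        ]
488.5 -1 ((328.8341064453125, 159.19723510742188), (13.217558860778809, 64.77538299560547), 178.11981201171875) [464.06344883 166.03488726  37.        ]
```

View pics/w1c.png

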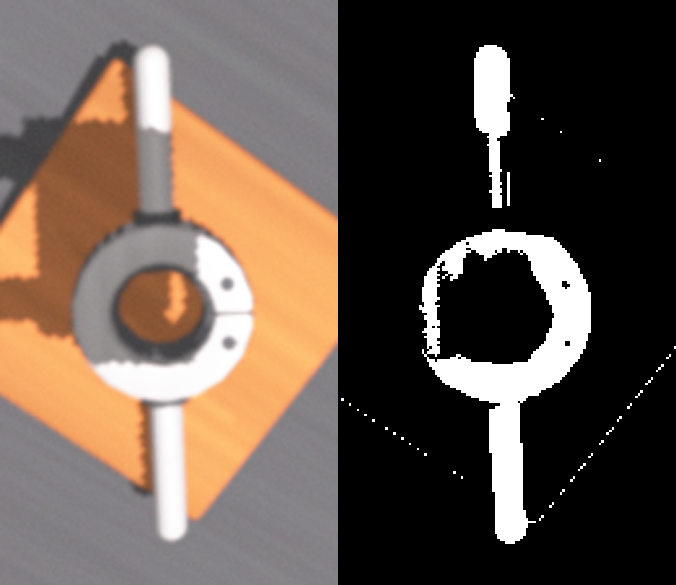

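```bash
python3 - <<'E'
from station import bot, optics
from h import *
st=bot.observe(); d=optics.get_image("wrist")
st2=bot.observe()
print(st["t"],st["tcp_pos"],yaw(st),st2["tcp_pos"],st["joint_pos"][5])
d0=dict(d)
st0=dict(st); st0["tcp_pos"]=[517.68,196.95,150.125]; 
print("ring(prev)",onz(d,(332.7,240.2),37,st0))
f=d["frame"]; cv2.imwrite("pics/w2c.png",cv2.resize(f[120:345,230:440],None,fx=2.6,fy=2.6,interpolation=cv2.INTER_CUBIC))
E
```

```text
1.75 [516.29822137 198.37204832 150.3331208 ] 121.54585789941684 [515.46990922 199.34475833 150.49207093] -1.8794407919447456
ring(prev) [514.07804501 200.7153943   37.        ]
```

View pics/w2c.png

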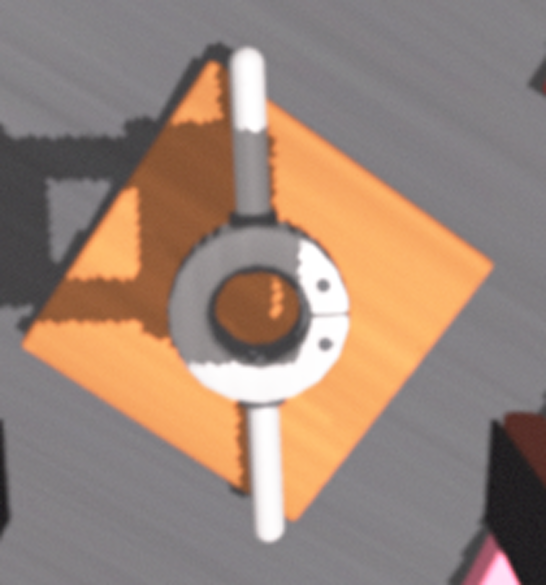

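```bash
python3 - <<'E'
from station import bot, optics
from h import *
st=bot.observe(); d=optics.get_image("wrist"); print(st["tcp_pos"],yaw(st))
st["tcp_pos"]=[516.298,198.372,150.33]
r=onz(d,(329.6,240.2),37,st)
a=onz(d,(325.4,143.1),26,st); b=onz(d,(333.5,323.1),26,st)
print(r,a,b,np.degrees(np.arctan2(*(b-a)[[1,0]])),np.linalg.norm(b-a),(a+b)/2)
w=[onz(d,p,37,st) for p in [(294.6,240),(364.6,240),(329.6,205),(329.6,275.4)]]
print(np.linalg.norm(w[0]-w[1]),np.linalg.norm(w[2]-w[3]))
E
```

```text
[515.46990922 199.34475833 150.49207093] 121.5974296731043
[513.94373379 200.16765865  37.        ] [453.93971966 159.44178115  26.        ] [576.23558117 242.93380067  26.        ] 34.32155630530262 148.07834098133338 [515.08765042 201.18779091  26.        ]
53.8339292826607 55.80585211495201
```

Measured from the wrist view: ring centre (514.5,200.5), top-face diameter 54–56 mm (expected 54), bar span 148 mm (centre to centre of the rounded tips, expected about 146), bars at 34.3°. This agrees with the scene views, so I descend and grip across the bars.

Request:
apply_moves(plan=[-0.009,0.008,-0.2,0.0075,1,-0.009,0.008,-0.45,0.0075,1,-0.009,0.008,-0.7,0.0075,1,-0.009,0.008,-0.9,0.0075,1,-0.009,0.008,-0.95,0.0075,1])

```text
t: 2.27
tcp_pos: [510.9, 201.2, 33.6]
tool_rot: [-0.297, 0.955, 0.0, -0.003]
wrist_force: [0.1, -0.1, -0.8]
opening: 87.7
```

Request:
apply_moves(plan=[0,0,-0.06,0,1,0,0,-0.12,0,1,0,0,-0.163,0,1,0,0,-0.163,0,1,0,0,-0.163,0,1])

```text
t: 2.68
tcp_pos: [514.9, 200.7, 17.7]
tool_rot: [-0.296, 0.955, -0.0, 0.001]
wrist_force: [0.1, 0.9, 0.3]
opening: 87.8
```

Request:
apply_moves(plan=[0,0,0,0,0.3,0,0,0,0,0.3,0,0,0,0,0.3,0,0,0,0,0.3,0,0,0,0,0.3])

```text
t: 3.1
tcp_pos: [514.6, 200.5, 17.3]
tool_rot: [-0.296, 0.955, -0.0, 0.0]
wrist_force: [0.6, 0.0, 0.7]
opening: 57.7
```

Request:
apply_moves(plan=[0,0,0,0,0,0,0,0,0,0,0,0,0,0,0,0,0,0.03,0,0,0,0,0.06,0,0])

```text
t: 3.52
tcp_pos: [513.8, 200.4, 24.0]
tool_rot: [-0.296, 0.955, -0.0, -0.001]
wrist_force: [-0.6, -0.1, -3.2]
opening: 54.6
```

Request:
apply_moves(plan=[0,0,0.2,0,0,0,0,0.45,0,0,0,0,0.7,0,0,0,0,0.9,0,0,0,0,1,0,0])

```text
t: 3.93
tcp_pos: [515.8, 200.9, 147.5]
tool_rot: [-0.296, 0.955, -0.0, 0.002]
wrist_force: [0.5, -0.9, -2.2]
opening: 54.0
```

The gauge is held: opening 54.0 mm and about 3 N of weight. I carry it to an offset pose next to the stud, turning so that joint 6 starts near its low end, to look past the gauge at the stud.

Request:
apply_moves(plan=[0.058,-0.19,0,0.0056,0,0.116,-0.38,0,0.0112,0,0.174,-0.57,0,0.0168,0,0.232,-0.76,0,0.0224,0,0.29,-0.945,0,0.028,0])

```text
t: 4.35
tcp_pos: [548.9, 86.1, 144.2]
tool_rot: [-0.38, 0.925, 0.0, -0.0]
wrist_force: [1.6, 1.5, -2.1]
opening: 53.9
```

Request:
apply_moves(plan=[0.058,-0.19,0,0.0056,0,0.116,-0.38,0,0.0112,0,0.2,-0.66,0,0.0168,0,0.26,-0.86,0,0.0224,0,0.29,-0.945,0,0.028,0])

```text
t: 4.77
tcp_pos: [584.9, -29.6, 144.3]
tool_rot: [-0.459, 0.889, -0.001, -0.0]
wrist_force: [1.1, -0.9, -2.5]
opening: 54.2
```

Request:
apply_moves(plan=[0,0,0,0,0,0,0,0,0,0,0,0,0,0,0,0,0,0,0,0,0,0,0,0,0])

```text
t: 5.18
tcp_pos: [583.5, -25.1, 144.2]
tool_rot: [-0.459, 0.888, 0.0, -0.0]
wrist_force: [0.1, -0.2, -3.6]
opening: 54.0
```

```bash
python3 - <<'E'
from station import bot, optics
from h import *
st=bot.observe(); d=optics.get_image("wrist"); print(st["t"],st["tcp_pos"].tolist(),st["tool_rot"].tolist(),yaw(st),st["joint_pos"],st["moment"])
print(proj(d,[563.5,-122.5,93],st))
cv2.imwrite("pics/w3.png",d["frame"])
E
```

```text
5.1833 [583.5242424348538, -25.08301098952226, 144.20731478754092] [-0.45915613229374247, 0.8883555487776463, 0.0001961677673030372, -0.00016325203001633923] 144.6653356743696 [-1.61280228e-01  4.16760195e-01  1.63401653e+00  1.35854671e-04
  1.09131192e+00 -2.68622938e+00] [ 0.08175688  0.05159218 -0.02612744]
[254.20848929 109.52499109]
```

View pics/w3.png

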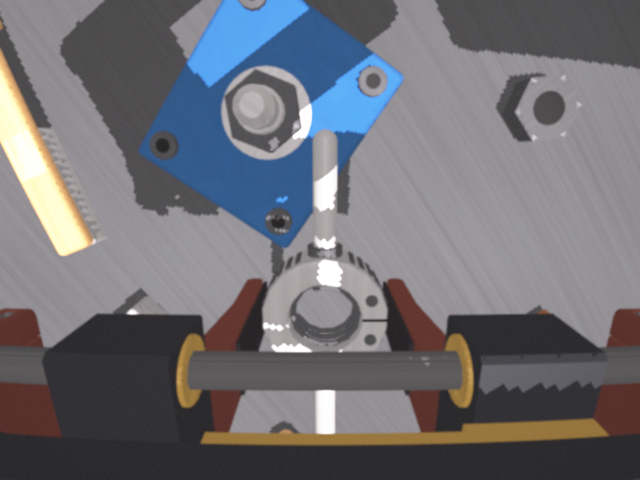

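```bash
python3 - <<'E'
import cv2
import numpy as np
f=cv2.imread("pics/w3.png")
a=cv2.resize(f[55:165,205:325],None,fx=5,fy=5,interpolation=cv2.INTER_CUBIC)
b=cv2.resize(f[225:365,255:395],None,fx=4,fy=4,interpolation=cv2.INTER_CUBIC)
cv2.imwrite("pics/w3a.png",a);cv2.imwrite("pics/w3b.png",b)
E
```

```text
(no output)
```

View pics/w3a.png

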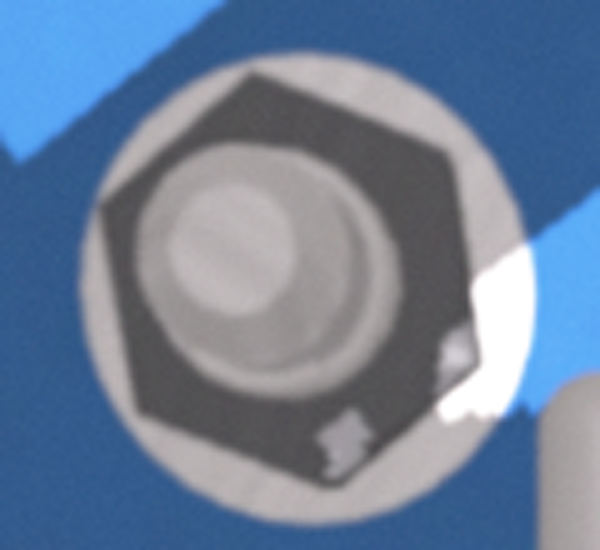

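View pics/w3b.png

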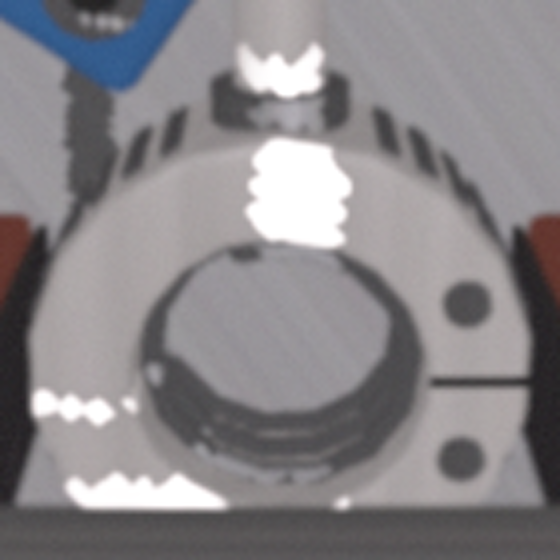

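```bash
python3 - <<'E'
from station import bot, optics
from h import *
st=bot.observe(); d=optics.get_image("wrist"); R,p=pose(st)
st["tcp_pos"]=np.array([583.5242424348538, -25.08301098952226, 144.20731478754092]); p=st["tcp_pos"]
s=onz(d,(250.8,104.4),93,st); print("stud",s, "diam px->", np.linalg.norm(onz(d,(238,104.4),93,st)-onz(d,(263.6,104.4),93,st)))
for z in (54,56.5,59): print("nut",z,onz(d,(263,110.9),z,st))
def onT(uv,zt):
    return R.T@(onz(d,uv,p[2]-zt,st)-p)
print("ring slot line", onT((325,320.0),-20), "top rim", onT((324.6,259.4),-20),"bore top",onT((324.6,285),-20), "left/right", onT((262,312),-20),onT((387.3,312),-20))
E
```

```text
stud [ 563.39845852 -125.74981947   93.        ] diam px-> 14.120560622659294
nut 54 [ 562.86278424 -125.69549249   54.        ]
nut 56.5 [ 562.68079356 -125.27194505   56.5       ]
nut 59 [ 562.49880288 -124.84839761   59.        ]
ring slot line [ -0.04053749  -1.20478203 -20.00032308] top rim [ 26.65355941  -1.38345231 -19.99927926] bore top [ 15.69335583  -1.37934291 -19.99972627] left/right [  3.58908228 -27.63215984 -20.00720938] [  3.5695667   24.93857771 -19.9932164 ]
```

```bash
python3 - <<'E'
from station import bot, optics
from h import *
for i in range(2):
    d=optics.get_image("wrist"); st=bot.observe();  print(st["t"],st["tcp_pos"],yaw(st),st["wrist_force"],st["moment"])
cv2.imwrite("pics/w4.png",d["frame"])
f=d["frame"]; cv2.imwrite("pics/w4a.png",cv2.resize(f[55:165,205:325],None,fx=5,fy=5,interpolation=cv2.INTER_CUBIC))
E
```

```text
5.3333 [583.90132386 -25.51066238 144.336225  ] 144.66350811921174 [ 0.31330958  0.75222349 -3.9870615 ] [ 0.11313953  0.06995063 -0.06842413]
5.3833 [583.98278871 -25.69239251 144.326964  ] 144.65232181674781 [-0.28962317  0.1840558  -3.63594249] [0.08595195 0.00851417 0.02065984]
```

View pics/w4a.png

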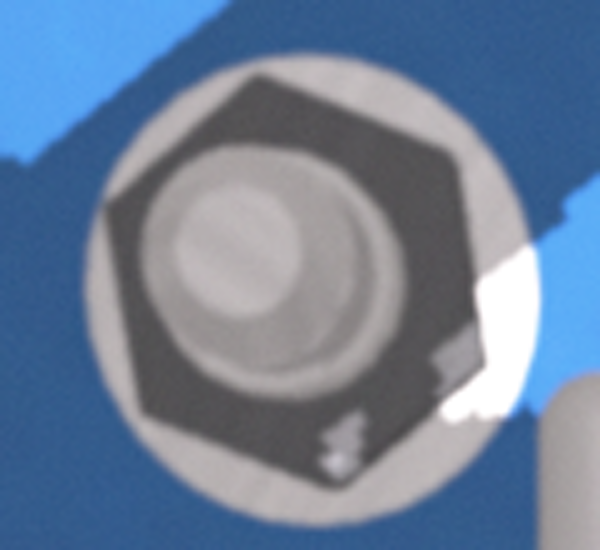

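Request:
apply_moves(plan=[-0.05,-0.23,0,0,0,-0.1,-0.46,0,0,0,-0.15,-0.68,0,0,0,-0.18,-0.8,0,0,0,-0.182,-0.822,0,0,0])

```text
t: 5.8
tcp_pos: [561.7, -127.3, 144.3]
tool_rot: [-0.458, 0.889, -0.001, -0.0]
wrist_force: [-0.2, -0.3, -2.7]
opening: 54.0
```

Request:
apply_moves(plan=[0,0,-0.1,0,0,0,0,-0.2,0,0,0,0,-0.3,0,0,0,0,-0.35,0,0,0,0,-0.36,0,0])

```text
t: 6.22
tcp_pos: [561.4, -123.9, 99.8]
tool_rot: [-0.459, 0.888, 0.001, -0.001]
wrist_force: [-0.5, -0.2, -3.2]
opening: 54.1
```

```bash
python3 - <<'E'
from station import bot, optics
from h import *
st=bot.observe()
print(st["t"],st["tcp_pos"],yaw(st),st["joint_pos"],st["wrist_force"],st["moment"])
s=optics.get_image("scene");q=optics.get_image("side")
st=bot.observe(); print(st["t"],st["tcp_pos"])
def c(f,x,y,r,z): return cv2.resize(f[y-r:y+r,x-r:x+r],None,fx=z,fy=z,interpolation=cv2.INTER_CUBIC)
cv2.imwrite("pics/c1.png",np.hstack([c(s["frame"],268,160,40,5),c(q["frame"],400,340,40,5)]))
E
```

```text
6.2167 [ 561.40723396 -123.92496164   99.84232101] 144.63493397354654 [-3.37536564e-01  4.60885727e-01  1.69382895e+00  2.67963407e-04
  9.89274851e-01 -2.86204036e+00] [-0.48464198 -0.2045383  -3.19501928] [0.09114853 0.03963495 0.00610804]
6.3167 [ 562.30391749 -124.3496863   101.00245111]
```

View pics/c1.png

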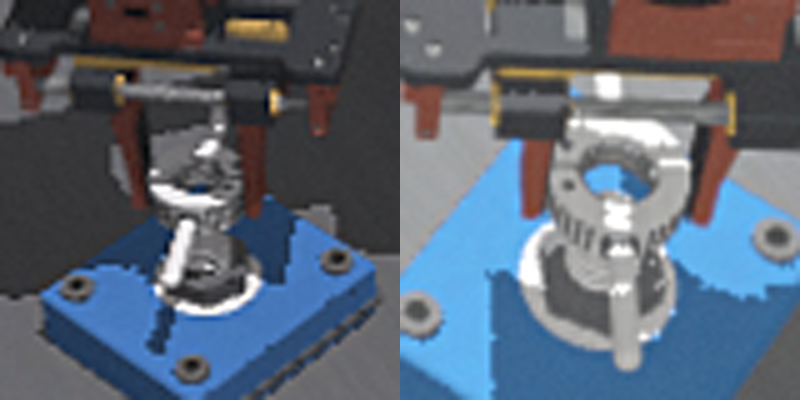

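Request:
apply_moves(plan=[0,0,-0.02,0,0,0,0,-0.04,0,0,0,0,-0.06,0,0,0,0,-0.08,0,0,0,0,-0.09,0,0])

```text
t: 6.73
tcp_pos: [562.2, -124.9, 90.1]
tool_rot: [-0.459, 0.889, -0.0, -0.0]
wrist_force: [0.0, 0.1, -2.4]
opening: 54.2
```

```bash
python3 - <<'E'
from station import bot
from h import *
st=bot.observe()
print(st["t"],st["tcp_pos"],yaw(st),st["wrist_force"],st["moment"])
E
```

```text
6.7333 [ 562.15095088 -124.87920922   90.06527908] 144.61092600405783 [ 0.04589517  0.08150041 -2.390106  ] [0.0964964  0.04161223 0.06072778]
```

The ring is 5 mm over the bevel with no contact force. I keep lowering gently.

Request:
apply_moves(plan=[0,0,-0.01,0,0,0,0,-0.02,0,0,0,0,-0.03,0,0,0,0,-0.04,0,0,0,0,-0.045,0,0])

```text
t: 7.15
tcp_pos: [562.2, -124.9, 84.7]
tool_rot: [-0.459, 0.889, -0.0, -0.0]
wrist_force: [0.8, -0.3, -3.7]
opening: 54.3
```

Request:
apply_moves(plan=[0,0,-0.01,0,0,0,0,-0.02,0,0,0,0,-0.03,0,0,0,0,-0.03,0,0,0,0,-0.03,0,0])

```text
t: 7.57
tcp_pos: [562.2, -124.9, 81.2]
tool_rot: [-0.459, 0.889, -0.0, -0.0]
wrist_force: [0.7, 0.0, -3.0]
opening: 54.2
```

Request:
apply_moves(plan=[0,0,-0.015,0,0,0,0,-0.03,0,0,0,0,-0.045,0,0,0,0,-0.06,0,0,0,0,-0.06,0,0])

```text
t: 7.98
tcp_pos: [562.2, -124.8, 73.7]
tool_rot: [-0.459, 0.889, 0.0, -0.0]
wrist_force: [0.1, -0.3, -2.5]
opening: 54.3
```

Request:
apply_moves(plan=[0,0,-0.006,0,0,0,0,-0.012,0,0,0,0,-0.018,0,0,0,0,-0.018,0,0,0,0,-0.018,0,0])

```text
t: 8.4
tcp_pos: [562.6, -124.8, 72.4]
tool_rot: [-0.459, 0.889, -0.0, 0.0]
wrist_force: [-0.3, 1.5, 3.8]
opening: 54.5
```

The gauge rests on the first thread, with the underside near 70 mm (expected 67–71). Next I start turning clockwise, following the pitch and watching the force.

Request:
apply_moves(plan=[0,0,-0.001,-0.015,0,0,0,-0.002,-0.03,0,0,0,-0.003,-0.045,0,0,0,-0.004,-0.06,0,0,0,-0.004,-0.075,0])

```text
t: 8.82
tcp_pos: [562.5, -124.5, 71.8]
tool_rot: [-0.236, 0.972, 0.0, 0.0]
wrist_force: [-1.1, 2.4, 5.1]
opening: 54.1
```

```bash
cat > o.py <<'E'
from station import bot
from h import *
st=bot.observe()
np.set_printoptions(precision=3,suppress=True)
print(round(st["t"],2),st["tcp_pos"],"yaw",round(yaw(st),2),"j6",round(st["joint_pos"][5],3),"F",st["wrist_force"],"M",st["moment"])
E
python3 o.py
```

```text
8.82 [ 562.496 -124.541   71.818] yaw 117.35 j6 -2.387 F [-1.129  2.424  5.053] M [0.658 0.087 0.006]
```

Request:
apply_moves(plan=[0.002,0.003,-0.001,-0.019,0,0.002,0.003,-0.002,-0.038,0,0.002,0.003,-0.003,-0.057,0,0.002,0.003,-0.004,-0.076,0,0.002,0.003,-0.005,-0.095,0])

```text
t: 9.23
tcp_pos: [562.6, -124.4, 71.5]
tool_rot: [0.06, 0.998, -0.0, 0.0]
wrist_force: [-1.9, 2.4, 6.7]
opening: 54.1
```

```bash
python3 o.py
```

```text
9.23 [ 562.588 -124.395   71.517] yaw 83.08 j6 -1.788 F [-1.903  2.415  6.651] M [0.475 0.186 0.049]
```

Request:
apply_moves(plan=[-0.001,0.002,-0.001,-0.019,0,-0.001,0.002,-0.002,-0.038,0,-0.001,0.002,-0.003,-0.057,0,-0.001,0.002,-0.004,-0.076,0,-0.001,0.002,-0.005,-0.095,0])

```text
t: 9.65
tcp_pos: [562.8, -124.5, 71.3]
tool_rot: [0.351, 0.936, -0.0, 0.001]
wrist_force: [-2.3, 1.2, 10.3]
opening: 54.0
```

Request:
apply_moves(plan=[0,0,-0.001,-0.019,0,0,0,-0.002,-0.038,0,0,0,-0.003,-0.057,0,0,0,-0.004,-0.076,0,0,0,-0.005,-0.095,0])

```text
t: 10.07
tcp_pos: [562.9, -124.6, 70.8]
tool_rot: [0.611, 0.792, 0.0, 0.001]
wrist_force: [-2.1, 1.7, 10.9]
opening: 54.5
```

```bash
python3 o.py
```

```text
10.07 [ 562.938 -124.588   70.835] yaw 14.69 j6 -0.594 F [-2.071  1.707 10.924] M [0.155 0.291 0.054]
```

Request:
apply_moves(plan=[0,0,0,-0.019,0,0,0,0,-0.038,0,0,0,-0.001,-0.057,0,0,0,-0.001,-0.076,0,0,0,-0.002,-0.095,0])

```text
t: 10.48
tcp_pos: [563.1, -124.7, 70.5]
tool_rot: [0.817, 0.577, 0.0, 0.001]
wrist_force: [-1.6, 1.1, 8.4]
opening: 54.0
```

Request:
apply_moves(plan=[0,0,-0.001,-0.019,0,0,0,-0.002,-0.038,0,0,0,-0.003,-0.057,0,0,0,-0.004,-0.076,0,0,0,-0.005,-0.095,0])

```text
t: 10.9
tcp_pos: [563.2, -124.9, 70.0]
tool_rot: [0.95, 0.312, 0.001, 0.001]
wrist_force: [-1.2, 0.2, 9.4]
opening: 53.9
```

```bash
python3 o.py
```

```text
10.9 [ 563.22  -124.891   69.989] yaw -53.7 j6 0.6 F [-1.179  0.225  9.356] M [-0.081  0.366  0.019]
```

Request:
apply_moves(plan=[0,0,-0.001,-0.019,0,0,0,-0.001,-0.038,0,0,0,-0.002,-0.057,0,0,0,-0.003,-0.076,0,0,0,-0.004,-0.095,0])

```text
t: 11.32
tcp_pos: [563.4, -125.0, 69.5]
tool_rot: [1.0, 0.018, 0.001, 0.001]
wrist_force: [-0.3, -0.6, 9.5]
opening: 53.9
```

Request:
apply_moves(plan=[0,0,-0.001,-0.019,0,0,0,-0.002,-0.038,0,0,0,-0.003,-0.057,0,0,0,-0.004,-0.076,0,0,0,-0.005,-0.095,0])

```text
t: 11.73
tcp_pos: [563.2, -125.3, 69.0]
tool_rot: [0.961, -0.276, 0.001, 0.001]
wrist_force: [-1.9, -0.6, 10.8]
opening: 53.7
```

Request:
apply_moves(plan=[0,0,-0.001,-0.019,0,0,0,-0.002,-0.038,0,0,0,-0.003,-0.057,0,0,0,-0.004,-0.076,0,0,0,-0.005,-0.095,0])

```text
t: 12.15
tcp_pos: [563.1, -125.4, 68.4]
tool_rot: [0.837, -0.547, 0.001, 0.0]
wrist_force: [-3.1, -2.0, 10.5]
opening: 54.1
```

```bash
python3 o.py
```

```text
12.15 [ 563.129 -125.362   68.435] yaw -156.29 j6 2.391 F [-3.083 -1.96  10.519] M [-0.197  0.624  0.01 ]
```

Request:
apply_moves(plan=[0,0,-0.001,-0.019,0,0,0,-0.002,-0.038,0,0,0,-0.003,-0.057,0,0,0,-0.003,-0.066,0,0,0,0,-0.066,0])

```text
t: 12.57
tcp_pos: [562.9, -125.1, 68.2]
tool_rot: [0.708, -0.707, 0.001, -0.0]
wrist_force: [-0.4, -1.0, 5.1]
opening: 53.8
```

Request:
apply_moves(plan=[0,0,0,0,0.5,0,0,0,0,0.8,0,0,0,0,1,0,0,0,0,1,0,0,0,0,1])

```text
t: 12.98
tcp_pos: [562.2, -124.3, 66.9]
tool_rot: [0.709, -0.706, -0.0, 0.0]
wrist_force: [0.5, 0.1, -0.0]
opening: 77.2
```

```bash
python3 o.py
```

```text
12.98 [ 562.21  -124.277   66.869] yaw -179.74 j6 2.8 F [ 0.487  0.107 -0.003] M [0.112 0.057 0.   ]
```

The thread is engaged, with about 320° turned and 4 mm or more descended. I regrasp: lift clear, turn back, and grip again.

Request:
apply_moves(plan=[0.004,-0.004,0.05,0,1,0.004,-0.004,0.12,0,1,0.004,-0.004,0.18,0,1,0.004,-0.004,0.22,0.015,1,0.004,-0.004,0.22,0.034,1])

```text
t: 13.4
tcp_pos: [564.1, -125.2, 95.5]
tool_rot: [0.781, -0.624, 0.001, -0.001]
wrist_force: [-0.1, -0.2, -0.8]
opening: 87.7
```

Request:
apply_moves(plan=[0,0,0,0.0198,1,0,0,0,0.0396,1,0,0,0,0.0594,1,0,0,0,0.0792,1,0,0,0,0.099,1])

```text
t: 13.82
tcp_pos: [563.3, -124.9, 94.5]
tool_rot: [0.935, -0.354, 0.001, -0.0]
wrist_force: [-0.1, -0.6, 0.9]
opening: 87.8
```

```bash
python3 - <<'E'
from station import bot,optics
import cv2
f=optics.get_image("side")["frame"]; cv2.imwrite("pics/s2.png",cv2.resize(f[270:430,320:480],None,fx=4,fy=4,interpolation=2)[:600])
f=optics.get_image("wrist")["frame"]; cv2.imwrite("pics/w5.png",f)
E
python3 o.py
```

```text
13.92 [ 563.286 -124.902   94.423] yaw -131.79 j6 1.962 F [-0.276 -0.068  0.653] M [ 0.004  0.191 -0.001]
```

View pics/s2.png

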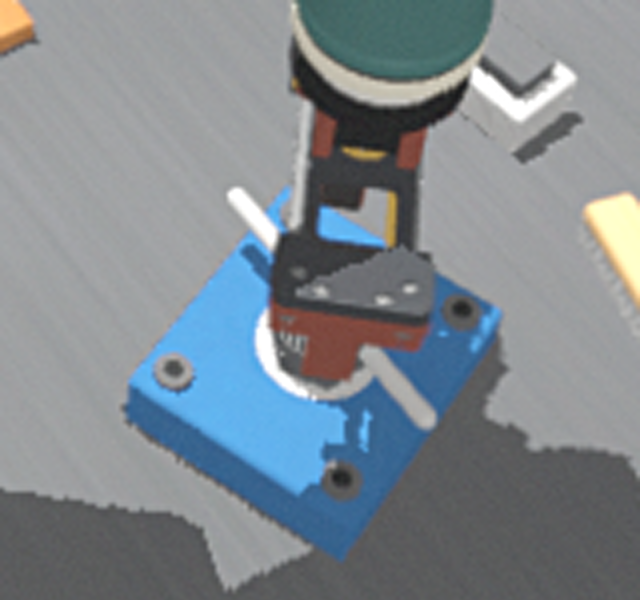

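View pics/w5.png

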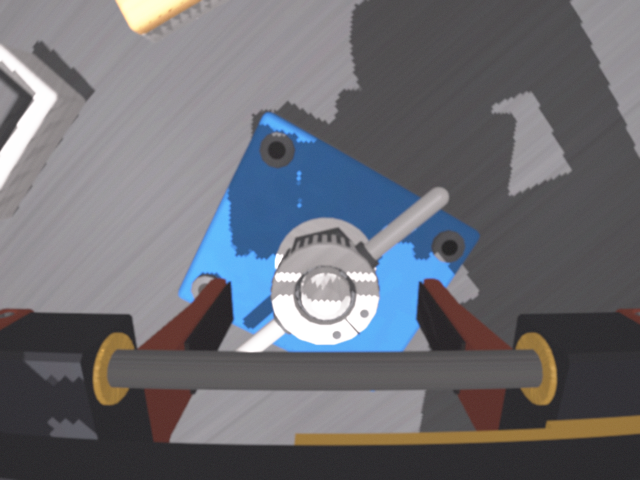

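The gauge sits level on the stud, with the stud top visible in the bore at (326,291). I continue turning back.

Request:
apply_moves(plan=[0,0,0,0.019,1,0,0,0,0.038,1,0,0,0,0.057,1,0,0,0,0.076,1,0,0,0,0.095,1])

```text
t: 14.33
tcp_pos: [563.1, -124.8, 94.1]
tool_rot: [0.998, -0.066, 0.0, 0.0]
wrist_force: [-0.3, 1.0, 0.2]
opening: 87.7
```

Request:
apply_moves(plan=[0,0,0,0.019,1,0,0,0,0.038,1,0,0,0,0.057,1,0,0,0,0.076,1,0,0,0,0.095,1])

```text
t: 14.75
tcp_pos: [563.1, -124.9, 94.1]
tool_rot: [0.973, 0.23, 0.0, 0.0]
wrist_force: [-0.6, -0.2, -0.2]
opening: 87.8
```

Request:
apply_moves(plan=[0,0,0,0.019,1,0,0,0,0.038,1,0,0,0,0.057,1,0,0,0,0.076,1,0,0,0,0.095,1])

```text
t: 15.17
tcp_pos: [563.1, -124.9, 94.1]
tool_rot: [0.863, 0.506, 0.0, 0.0]
wrist_force: [0.5, 0.1, -0.5]
opening: 87.8
```

Request:
apply_moves(plan=[0,0,0,0.019,1,0,0,0,0.038,1,0,0,0,0.057,1,0,0,0,0.076,1,0,0,0,0.095,1])

```text
t: 15.58
tcp_pos: [563.1, -124.9, 94.1]
tool_rot: [0.676, 0.737, 0.0, 0.0]
wrist_force: [-0.2, 1.0, -0.2]
opening: 87.8
```

Request:
apply_moves(plan=[0,0,0,0.019,1,0,0,0,0.038,1,0,0,0,0.057,1,0,0,0,0.076,1,0,0,0,0.095,1])

```text
t: 16.0
tcp_pos: [563.1, -124.9, 94.1]
tool_rot: [0.429, 0.903, -0.0, 0.0]
wrist_force: [0.1, -0.1, 0.4]
opening: 87.7
```

Request:
apply_moves(plan=[0,0,0,0.019,1,0,0,0,0.038,1,0,0,0,0.057,1,0,0,0,0.076,1,0,0,0,0.095,1])

```text
t: 16.42
tcp_pos: [563.1, -124.8, 94.1]
tool_rot: [0.144, 0.99, -0.0, 0.0]
wrist_force: [0.2, -0.1, -0.0]
opening: 87.8
```

Request:
apply_moves(plan=[0,0,0,0.019,1,0,0,0,0.038,1,0,0,0,0.057,1,0,0,0,0.076,1,0,0,0,0.095,1])

```text
t: 16.83
tcp_pos: [563.1, -124.9, 94.1]
tool_rot: [-0.153, 0.988, -0.0, 0.0]
wrist_force: [-1.1, -0.9, -0.1]
opening: 87.5
```

Request:
apply_moves(plan=[0,0,0,0.019,1,0,0,0,0.038,1,0,0,0,0.057,1,0,0,0,0.076,1,0,0,0,0.095,1])

```text
t: 17.25
tcp_pos: [563.1, -124.9, 94.1]
tool_rot: [-0.437, 0.9, -0.0, 0.0]
wrist_force: [-0.9, -0.4, -0.5]
opening: 88.1
```

```bash
python3 o.py;  python3 - <<'E'
from station import bot,optics
import cv2
f=optics.get_image("wrist")["frame"]; cv2.imwrite("pics/w6.png",f)
E
python3 o.py
```

```text
17.25 [ 563.103 -124.871   94.11 ] yaw 141.8 j6 -2.813 F [-0.881 -0.432 -0.515] M [ 0.05   0.058 -0.053]
17.3 [ 563.153 -124.882   94.116] yaw 142.23 j6 -2.82 F [-0.073  0.724 -0.25 ] M [ 0.092 -0.004  0.009]
```

View pics/w6.png

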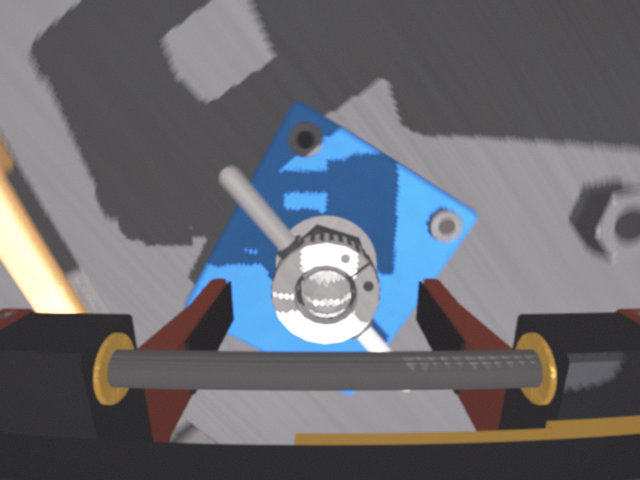

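Request:
apply_moves(plan=[0,0,-0.06,0,1,0,0,-0.12,0,1,0,0,-0.17,0,1,0,0,-0.19,0,0.6,0,0,-0.19,0,0])

```text
t: 17.72
tcp_pos: [562.0, -124.5, 69.5]
tool_rot: [-0.435, 0.9, 0.001, -0.001]
wrist_force: [-0.7, 0.5, -0.4]
opening: 77.8
```

Request:
apply_moves(plan=[0,0,0,0,0,0,0,0,0,0,0,0,0,0,0,0,0,0,0,0,0,0,0,0,0])

```text
t: 18.13
tcp_pos: [562.9, -124.8, 70.9]
tool_rot: [-0.436, 0.9, -0.0, 0.0]
wrist_force: [0.1, 0.4, 0.6]
opening: 53.9
```

```bash
python3 o.py
```

```text
18.13 [ 562.859 -124.78    70.921] yaw 141.73 j6 -2.811 F [0.067 0.36  0.604] M [0.091 0.105 0.013]
```

Request:
apply_moves(plan=[0,0,-0.001,-0.019,0,0,0,-0.002,-0.038,0,0,0,-0.003,-0.057,0,0,0,-0.004,-0.076,0,0,0,-0.005,-0.095,0])

```text
t: 18.55
tcp_pos: [562.9, -124.9, 70.4]
tool_rot: [-0.149, 0.989, -0.0, 0.0]
wrist_force: [-0.8, 0.1, 1.5]
opening: 54.0
```

Request:
apply_moves(plan=[0,0,-0.001,-0.019,0,0,0,-0.002,-0.038,0,0,0,-0.003,-0.057,0,0,0,-0.004,-0.076,0,0,0,-0.005,-0.095,0])

```text
t: 18.97
tcp_pos: [562.9, -124.9, 69.8]
tool_rot: [0.148, 0.989, -0.0, 0.0]
wrist_force: [0.3, 1.0, 1.8]
opening: 53.8
```

```bash
python3 o.py
```

```text
18.97 [ 562.869 -124.878   69.787] yaw 73.0 j6 -1.612 F [0.282 0.986 1.785] M [-0.033  0.161  0.027]
```

Following the pitch well: low force and Mz about 0.03 Nm. I continue.

Request:
apply_moves(plan=[0,0,-0.001,-0.019,0,0,0,-0.002,-0.038,0,0,0,-0.003,-0.057,0,0,0,-0.004,-0.076,0,0,0,-0.005,-0.095,0])

```text
t: 19.38
tcp_pos: [562.8, -125.0, 69.2]
tool_rot: [0.432, 0.902, -0.0, 0.0]
wrist_force: [-1.2, -1.4, 2.6]
opening: 54.2
```

Request:
apply_moves(plan=[0,0,-0.001,-0.019,0,0,0,-0.002,-0.038,0,0,0,-0.003,-0.057,0,0,0,-0.004,-0.076,0,0,0,-0.005,-0.095,0])

```text
t: 19.8
tcp_pos: [562.9, -124.9, 68.7]
tool_rot: [0.678, 0.735, -0.0, 0.0]
wrist_force: [-0.4, -1.4, 1.6]
opening: 53.8
```

```bash
python3 o.py
```

```text
19.8 [ 562.854 -124.938   68.653] yaw 4.6 j6 -0.418 F [-0.387 -1.351  1.571] M [-0.131  0.29   0.011]
```

```bash
python3 - <<'E'
from station import bot, optics
from h import *
d=optics.get_image("wrist"); st=bot.observe()
st["tcp_pos"]=np.array([583.524,-25.083,144.207]); st["tool_rot"]=np.array([-0.45915613229374247, 0.8883555487776463, 0.0001961677673030372, -0.00016325203001633923])
x=onz(d,(250.8,104.4),93,st)
p93=proj(d,x,st)
for z in (40,42,50,52,54,56,58,60):
    print(z,(proj(d,[x[0],x[1],z],st)-p93)*5)
# corners distance
import itertools
cs=[(253,72),(447,150),(480,362),(333,488),(138,412),(100,205)]
px=[((a+.5)/5-.5+205,(b+.5)/5-.5+55) for a,b in cs]
for z in (50,54,59):
    P=[onz(d,p,z,st)[:2] for p in px]; print(z,[round(np.linalg.norm(P[i]-P[i+3]),2) for i in range(3)])
E
```

```text
40 [74.67698801 44.58946279]
42 [72.40999014 43.23350378]
50 [62.98313045 37.59657859]
52 [60.53241612 36.13155169]
54 [58.0422932 34.6431412]
56 [55.5118063  33.13078464]
58 [52.93996894 31.59390143]
60 [50.32576239 30.03189212]
50 [np.float64(53.72), np.float64(53.56), np.float64(53.84)]
54 [np.float64(52.88), np.float64(52.73), np.float64(53.0)]
59 [np.float64(51.83), np.float64(51.68), np.float64(51.95)]
```

The nut height estimate is about 54–55 mm, from both the axis position and the corner size. That leaves about 1.4 turns, so the next 184° is safe. I continue with checks.

Request:
apply_moves(plan=[0,0,-0.001,-0.019,0,0,0,-0.002,-0.038,0,0,0,-0.003,-0.057,0,0,0,-0.004,-0.076,0,0,0,-0.005,-0.095,0])

```text
t: 20.27
tcp_pos: [562.8, -125.0, 68.1]
tool_rot: [0.864, 0.504, -0.0, 0.0]
wrist_force: [-1.8, -1.4, 3.5]
opening: 54.2
```

Request:
apply_moves(plan=[0,0,-0.001,-0.019,0,0,0,-0.002,-0.038,0,0,0,-0.003,-0.057,0,0,0,-0.004,-0.076,0,0,0,-0.005,-0.095,0])

```text
t: 20.68
tcp_pos: [562.9, -124.9, 67.5]
tool_rot: [0.974, 0.228, 0.0, 0.0]
wrist_force: [-0.6, 0.0, 2.3]
opening: 54.0
```

```bash
python3 o.py
```

```text
20.68 [ 562.851 -124.94    67.497] yaw -63.63 j6 0.773 F [-0.619  0.031  2.337] M [-0.101  0.364 -0.016]
```

Request:
apply_moves(plan=[0,0,-0.001,-0.019,0,0,0,-0.002,-0.038,0,0,0,-0.003,-0.057,0,0,0,-0.004,-0.076,0,0,0,-0.005,-0.095,0])

```text
t: 21.1
tcp_pos: [562.8, -124.9, 66.9]
tool_rot: [0.998, -0.068, 0.0, 0.0]
wrist_force: [-2.2, 0.3, 3.3]
opening: 54.1
```

```bash
python3 o.py
```

```text
21.1 [ 562.836 -124.871   66.933] yaw -97.83 j6 1.369 F [-2.169  0.324  3.318] M [ 0.005  0.4   -0.008]
```

Request:
apply_moves(plan=[0,0,-0.001,-0.019,0,0,0,-0.002,-0.038,0,0,0,-0.003,-0.057,0,0,0,-0.004,-0.076,0,0,0,-0.005,-0.095,0])

```text
t: 21.52
tcp_pos: [562.9, -125.0, 66.3]
tool_rot: [0.933, -0.359, 0.0, 0.0]
wrist_force: [-1.4, -0.5, 3.2]
opening: 53.9
```

```bash
python3 o.py
```

```text
21.52 [ 562.86  -124.956   66.341] yaw -132.03 j6 1.966 F [-1.36  -0.49   3.176] M [-0.025  0.41  -0.021]
```

Request:
apply_moves(plan=[0,0,-0.001,-0.019,0,0,0,-0.002,-0.038,0,0,0,-0.003,-0.057,0,0,0,-0.004,-0.076,0,0,0,-0.005,-0.095,0])

```text
t: 21.93
tcp_pos: [562.9, -124.9, 65.8]
tool_rot: [0.787, -0.617, 0.0, -0.0]
wrist_force: [-1.7, -0.5, 3.4]
opening: 54.3
```

```bash
python3 o.py
```

```text
21.93 [ 562.874 -124.876   65.801] yaw -166.23 j6 2.563 F [-1.709 -0.46   3.407] M [0.092 0.334 0.106]
```

Request:
apply_moves(plan=[0,0,-0.001,-0.019,0,0,0,-0.002,-0.038,0,0,0,-0.002,-0.038,0,0,0,-0.002,-0.038,0.5,0,0,-0.002,-0.038,1])

```text
t: 22.35
tcp_pos: [563.1, -124.8, 65.3]
tool_rot: [0.711, -0.704, 0.0, -0.0]
wrist_force: [0.1, 0.0, -1.4]
opening: 57.8
```

```bash
python3 o.py
```

```text
22.35 [ 563.05  -124.805   65.329] yaw -179.42 j6 2.794 F [ 0.138  0.034 -1.415] M [0.061 0.094 0.04 ]
```

Fast regrasp. I return about 256° so the jaws stay clear of the bars: the previous grip was 39° one way, and this one will be about 37° the other way.

Request:
apply_moves(plan=[0,0,0.01,0,1,0,0,0.08,0,1,0,0,0.15,0.009,1,0,0,0.2,0.028,1,0,0,0.21,0.047,1])

```text
t: 22.77
tcp_pos: [563.8, -125.1, 91.8]
tool_rot: [0.807, -0.591, 0.001, -0.0]
wrist_force: [0.0, -0.4, -1.1]
opening: 86.9
```

Request:
apply_moves(plan=[0,0,0,0.019,1,0,0,0,0.038,1,0,0,0,0.057,1,0,0,0,0.076,1,0,0,0,0.095,1])

```text
t: 23.18
tcp_pos: [563.1, -124.8, 90.8]
tool_rot: [0.945, -0.327, 0.0, -0.0]
wrist_force: [0.3, -0.1, 0.0]
opening: 87.9
```

Request:
apply_moves(plan=[0,0,0,0.019,1,0,0,0,0.038,1,0,0,0,0.057,1,0,0,0,0.076,1,0,0,0,0.095,1])

```text
t: 23.6
tcp_pos: [563.1, -124.8, 90.8]
tool_rot: [0.999, -0.035, 0.0, 0.0]
wrist_force: [-0.6, -0.7, 0.4]
opening: 87.8
```

Request:
apply_moves(plan=[0,0,0,0.019,1,0,0,0,0.038,1,0,0,0,0.057,1,0,0,0,0.076,1,0,0,0,0.095,1])

```text
t: 24.02
tcp_pos: [563.1, -124.8, 90.8]
tool_rot: [0.965, 0.261, 0.0, 0.0]
wrist_force: [0.3, -0.6, -0.3]
opening: 87.8
```

Request:
apply_moves(plan=[0,0,0,0.019,1,0,0,0,0.038,1,0,0,0,0.057,1,0,0,0,0.076,1,0,0,0,0.095,1])

```text
t: 24.43
tcp_pos: [563.1, -124.8, 90.8]
tool_rot: [0.846, 0.533, 0.0, 0.0]
wrist_force: [-0.0, -0.3, 0.0]
opening: 87.8
```

Request:
apply_moves(plan=[0,0,0,0.019,1,0,0,0,0.038,1,0,0,0,0.057,1,0,0,0,0.076,1,0,0,0,0.095,1])

```text
t: 24.85
tcp_pos: [563.1, -124.8, 90.8]
tool_rot: [0.652, 0.758, 0.0, 0.0]
wrist_force: [0.4, 0.1, 1.0]
opening: 87.9
```

Request:
apply_moves(plan=[0,0,0,0.019,1,0,0,0,0.038,1,0,0,0,0.057,1,0,0,0,0.076,1,0,0,0,0.095,1])

```text
t: 25.27
tcp_pos: [563.0, -124.8, 90.8]
tool_rot: [0.4, 0.916, -0.0, 0.0]
wrist_force: [0.2, 0.2, 0.6]
opening: 87.6
```

Request:
apply_moves(plan=[0,0,0,0.019,1,0,0,0,0.038,1,0,0,0,0.057,1,0,0,0,0.076,1,0,0,0,0.095,1])

```text
t: 25.68
tcp_pos: [563.1, -124.8, 90.8]
tool_rot: [0.113, 0.994, -0.0, 0.0]
wrist_force: [0.2, -0.2, 0.1]
opening: 87.6
```

```bash
python3 o.py;  python3 - <<'E'
from station import bot,optics
import cv2
f=optics.get_image("wrist")["frame"]; cv2.imwrite("pics/w7.png",f)
E
python3 o.py
```

```text
25.68 [ 563.103 -124.807   90.781] yaw 77.03 j6 -1.682 F [ 0.206 -0.205  0.148] M [-0.003 -0.039  0.006]
25.73 [ 563.098 -124.891   90.767] yaw 77.43 j6 -1.689 F [-0.249  0.048  0.04 ] M [ 0.029 -0.037  0.02 ]
```

View pics/w7.png

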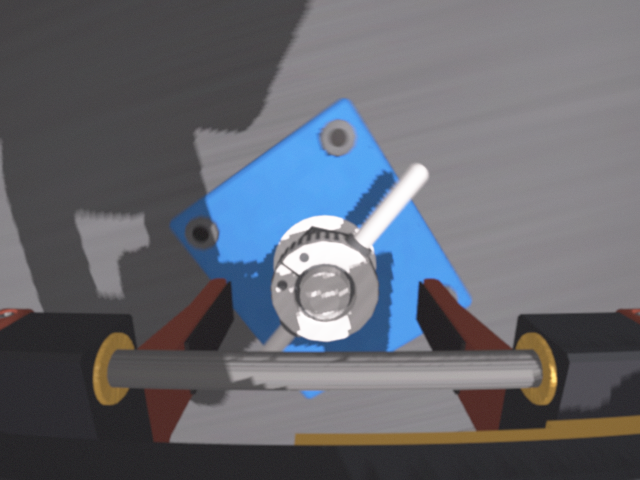

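The gauge is level, with its bars 37° off the tool's x axis and clear of the jaws. I lower and grip.

Request:
apply_moves(plan=[0,0,-0.06,0,1,0,0,-0.12,0,1,0,0,-0.18,0,1,0,0,-0.21,0,0.6,0,0,-0.21,0,0])

```text
t: 26.15
tcp_pos: [561.8, -124.4, 63.6]
tool_rot: [0.117, 0.993, 0.0, -0.001]
wrist_force: [0.6, -0.3, 0.0]
opening: 77.8
```

Request:
apply_moves(plan=[0,0,0,0,0,0,0,0,0,0,0,0,0,0,0,0,0,0,0,0,0,0,0,0,0])

```text
t: 26.57
tcp_pos: [563.1, -124.9, 65.3]
tool_rot: [0.117, 0.993, -0.0, 0.0]
wrist_force: [-0.2, 0.7, 0.7]
opening: 53.9
```

Request:
apply_moves(plan=[0,0,0,-0.01,0,0,0,-0.001,-0.02,0,0,0,-0.001,-0.03,0,0,0,-0.002,-0.04,0,0,0,-0.002,-0.04,0])

```text
t: 26.98
tcp_pos: [563.0, -124.9, 65.1]
tool_rot: [0.242, 0.97, -0.0, 0.0]
wrist_force: [-0.6, 0.3, 1.2]
opening: 54.0
```

```bash
python3 o.py
```

```text
26.98 [ 563.014 -124.872   65.1  ] yaw 62.05 j6 -1.421 F [-0.581  0.251  1.221] M [-0.039 -0.001 -0.11 ]
```

Request:
apply_moves(plan=[0,0,-0.001,-0.019,0,0,0,-0.002,-0.038,0,0,0,-0.003,-0.057,0,0,0,-0.004,-0.076,0,0,0,-0.005,-0.095,0])

```text
t: 27.4
tcp_pos: [563.0, -125.0, 64.5]
tool_rot: [0.517, 0.856, -0.0, 0.0]
wrist_force: [0.1, -0.1, 1.1]
opening: 53.6
```

```bash
python3 o.py
```

```text
27.4 [ 563.032 -124.991   64.52 ] yaw 27.77 j6 -0.822 F [ 0.056 -0.12   1.139] M [-0.195  0.142  0.02 ]
```

Request:
apply_moves(plan=[0,0,-0.001,-0.015,0,0,0,-0.002,-0.03,0,0,0,-0.002,-0.045,0,0,0,-0.003,-0.06,0,0,0,-0.004,-0.075,0])

```text
t: 27.82
tcp_pos: [562.9, -125.0, 64.0]
tool_rot: [0.702, 0.712, -0.0, 0.0]
wrist_force: [-0.4, -1.2, 1.5]
opening: 53.8
```

```bash
python3 o.py
```

```text
27.82 [ 562.867 -125.031   64.042] yaw 0.84 j6 -0.352 F [-0.394 -1.187  1.544] M [-0.147  0.233 -0.028]
```

Request:
apply_moves(plan=[0,0,-0.001,-0.015,0,0,0,-0.002,-0.03,0,0,0,-0.002,-0.045,0,0,0,-0.003,-0.06,0,0,0,-0.004,-0.075,0])

```text
t: 28.23
tcp_pos: [562.8, -125.0, 63.6]
tool_rot: [0.849, 0.529, -0.0, 0.0]
wrist_force: [-1.8, -0.2, 2.6]
opening: 54.0
```

```bash
python3 o.py
```

```text
28.23 [ 562.808 -125.012   63.591] yaw -26.16 j6 0.119 F [-1.771 -0.169  2.628] M [-0.164  0.283 -0.068]
```

Request:
apply_moves(plan=[0,0,-0.001,-0.013,0,0,0,-0.002,-0.026,0,0,0,-0.002,-0.039,0,0,0,-0.003,-0.052,0,0,0,-0.003,-0.06,0])

```text
t: 28.65
tcp_pos: [562.7, -125.1, 63.3]
tool_rot: [0.933, 0.361, -0.0, 0.0]
wrist_force: [-2.3, -0.7, 1.7]
opening: 54.0
```

```bash
python3 o.py
```

```text
28.65 [ 562.695 -125.054   63.251] yaw -47.73 j6 0.495 F [-2.298 -0.659  1.691] M [-0.239  0.298  0.021]
```

Request:
apply_moves(plan=[0,0,-0.001,-0.013,0,0,0,-0.002,-0.026,0,0,0,-0.002,-0.039,0,0,0,-0.003,-0.052,0,0,0,-0.003,-0.06,0])

```text
t: 29.07
tcp_pos: [562.6, -125.0, 62.9]
tool_rot: [0.984, 0.179, -0.0, 0.0]
wrist_force: [-1.7, -0.6, 2.3]
opening: 54.3
```

```bash
python3 o.py
```

```text
29.07 [ 562.589 -124.955   62.86 ] yaw -69.33 j6 0.872 F [-1.664 -0.554  2.262] M [-0.13   0.384  0.029]
```

Request:
apply_moves(plan=[0,0,-0.001,-0.01,0,0,0,-0.001,-0.02,0,0,0,-0.002,-0.03,0,0,0,-0.002,-0.04,0,0,0,-0.003,-0.05,0])

```text
t: 29.48
tcp_pos: [562.6, -124.9, 62.6]
tool_rot: [1.0, 0.024, -0.0, 0.0]
wrist_force: [-1.0, -0.6, 2.7]
opening: 53.9
```

```bash
python3 o.py
```

```text
29.48 [ 562.636 -124.902   62.556] yaw -87.27 j6 1.185 F [-0.989 -0.56   2.69 ] M [-0.122  0.459  0.004]
```

Request:
apply_moves(plan=[0,0,-0.001,-0.01,0,0,0,-0.001,-0.02,0,0,0,-0.002,-0.03,0,0,0,-0.002,-0.04,0,0,0,-0.003,-0.05,0])

```text
t: 29.9
tcp_pos: [562.6, -124.9, 62.2]
tool_rot: [0.991, -0.133, -0.0, 0.0]
wrist_force: [-1.7, -0.9, 4.8]
opening: 54.0
```

```bash
python3 o.py
```

```text
29.9 [ 562.605 -124.908   62.244] yaw -105.27 j6 1.499 F [-1.745 -0.874  4.789] M [-0.068  0.467  0.062]
```

Request:
apply_moves(plan=[0,0,-0.001,-0.01,0,0,0,-0.001,-0.02,0,0,0,-0.002,-0.03,0,0,0,-0.002,-0.04,0,0,0,-0.003,-0.05,0])

```text
t: 30.32
tcp_pos: [562.6, -124.9, 61.9]
tool_rot: [0.958, -0.286, -0.0, 0.0]
wrist_force: [-2.0, 0.5, 5.1]
opening: 53.9
```

```bash
python3 o.py
```

```text
30.32 [ 562.585 -124.921   61.916] yaw -123.27 j6 1.813 F [-1.971  0.457  5.093] M [-0.093  0.461  0.03 ]
```

Request:
apply_moves(plan=[0,0,-0.001,-0.01,0,0,0,-0.001,-0.02,0,0,0,-0.002,-0.03,0,0,0,-0.002,-0.04,0,0,0,-0.002,-0.05,0])

```text
t: 30.73
tcp_pos: [562.5, -124.9, 61.7]
tool_rot: [0.902, -0.433, -0.0, 0.0]
wrist_force: [-1.2, 0.0, 4.0]
opening: 54.1
```

```bash
python3 o.py
```

```text
30.73 [ 562.529 -124.921   61.658] yaw -141.27 j6 2.128 F [-1.247  0.045  3.961] M [-0.063  0.434  0.019]
```

Request:
apply_moves(plan=[0,0,-0.001,-0.01,0,0,0,-0.001,-0.02,0,0,0,-0.002,-0.03,0,0,0,-0.002,-0.04,0,0,0,-0.002,-0.05,0])

```text
t: 31.15
tcp_pos: [562.6, -124.8, 61.4]
tool_rot: [0.823, -0.568, -0.0, 0.0]
wrist_force: [-0.7, -0.2, 3.0]
opening: 54.1
```

```bash
python3 o.py
```

```text
31.15 [ 562.613 -124.818   61.381] yaw -159.27 j6 2.442 F [-0.711 -0.25   3.026] M [0.1   0.367 0.006]
```

Request:
apply_moves(plan=[0,0,-0.001,-0.01,0,0,0,-0.001,-0.02,0,0,0,-0.002,-0.03,0,0,0,-0.002,-0.04,0,0,0,-0.002,-0.05,0])

```text
t: 31.57
tcp_pos: [562.7, -124.8, 61.1]
tool_rot: [0.724, -0.69, 0.0, 0.0]
wrist_force: [-0.9, 0.2, 1.4]
opening: 54.0
```

```bash
python3 o.py
```

```text
31.57 [ 562.727 -124.796   61.122] yaw -177.27 j6 2.756 F [-0.919  0.194  1.413] M [0.092 0.326 0.017]
```

Not there yet, so I regrasp with a 108° return. Snug should then fall at a high joint-6 angle, leaving room for the back turn.

Request:
apply_moves(plan=[0,0,0,0,0.7,0,0,0,0,1,0,0,0,0,1,0,0,0.07,0,1,0,0,0.15,0,1])

```text
t: 31.98
tcp_pos: [562.2, -124.5, 78.7]
tool_rot: [0.724, -0.689, -0.001, 0.0]
wrist_force: [0.2, 0.2, 0.2]
opening: 83.9
```

Request:
apply_moves(plan=[0.003,0,0.02,0.01,1,0.003,0,0.02,0.03,1,0.003,0,0.02,0.049,1,0.003,0,0.02,0.068,1,0.003,0,0.02,0.087,1])

```text
t: 32.4
tcp_pos: [563.7, -124.9, 82.3]
tool_rot: [0.885, -0.466, 0.001, -0.0]
wrist_force: [-0.5, 0.0, 0.4]
opening: 87.9
```

Request:
apply_moves(plan=[0,0,0,0.019,1,0,0,0,0.038,1,0,0,0,0.057,1,0,0,0,0.076,1,0,0,0,0.095,1])

```text
t: 32.82
tcp_pos: [563.7, -124.9, 82.3]
tool_rot: [0.983, -0.185, 0.001, 0.0]
wrist_force: [0.2, 0.4, 0.0]
opening: 87.8
```

Request:
apply_moves(plan=[0,0,0,0.019,1,0,0,0,0.038,1,0,0,0,0.057,1,0,0,0,0.076,1,0,0,0,0.095,1])

```text
t: 33.23
tcp_pos: [563.7, -124.9, 82.3]
tool_rot: [0.994, 0.112, 0.001, 0.0]
wrist_force: [0.5, -0.5, -0.5]
opening: 87.8
```

```bash
python3 o.py;  python3 - <<'E'
from station import bot,optics
import cv2
f=optics.get_image("wrist")["frame"]; cv2.imwrite("pics/w8.png",f)
f=optics.get_image("scene")["frame"]; cv2.imwrite("pics/s8.png",cv2.resize(f[120:220,220:320],None,fx=5,fy=5,interpolation=2))
E
python3 o.py
```

```text
33.23 [ 563.743 -124.947   82.29 ] yaw -77.11 j6 1.008 F [ 0.475 -0.538 -0.526] M [0.015 0.161 0.046]
33.33 [ 563.667 -124.903   82.167] yaw -77.39 j6 1.013 F [ 0.733 -0.09   0.47 ] M [-0.071  0.112  0.002]
```

View pics/w8.png

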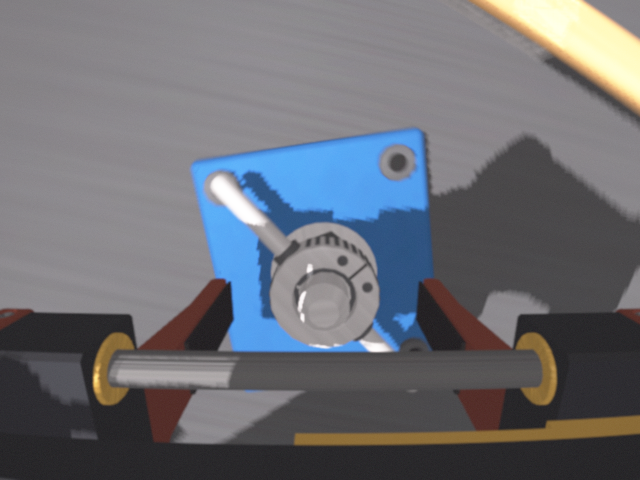

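View pics/s8.png

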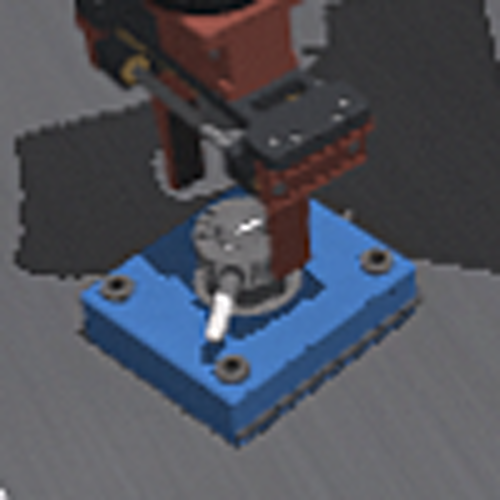

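Request:
apply_moves(plan=[-0.005,0,-0.05,0,1,-0.005,0,-0.1,0,1,-0.005,0,-0.15,0,1,-0.005,0,-0.174,0,0.6,-0.005,0,-0.174,0,0])

```text
t: 33.75
tcp_pos: [561.7, -124.5, 59.0]
tool_rot: [0.994, 0.108, -0.001, -0.001]
wrist_force: [0.5, 0.1, -0.6]
opening: 77.8
```

Request:
apply_moves(plan=[0,0,0,0,0,0,0,0,0,0,0,0,0,0,0,0,0,0,0,0,0,0,0,0,0])

```text
t: 34.17
tcp_pos: [562.8, -124.9, 60.5]
tool_rot: [0.994, 0.109, 0.0, 0.0]
wrist_force: [-0.5, -0.5, 0.6]
opening: 53.7
```

```bash
python3 o.py
```

```text
34.17 [ 562.846 -124.866   60.505] yaw -77.51 j6 1.015 F [-0.498 -0.51   0.576] M [-0.033  0.108 -0.011]
```

Request:
apply_moves(plan=[0,0,0,-0.008,0,0,0,-0.001,-0.016,0,0,0,-0.001,-0.024,0,0,0,-0.002,-0.032,0,0,0,-0.002,-0.04,0])

```text
t: 34.58
tcp_pos: [562.8, -124.9, 60.2]
tool_rot: [1.0, -0.018, 0.0, 0.0]
wrist_force: [-0.8, 0.1, -0.1]
opening: 53.8
```

```bash
python3 o.py
```

```text
34.58 [ 562.812 -124.877   60.238] yaw -92.05 j6 1.268 F [-0.799  0.102 -0.088] M [-0.091  0.119 -0.009]
```

Request:
apply_moves(plan=[0,0,0,-0.008,0,0,0,-0.001,-0.016,0,0,0,-0.001,-0.024,0,0,0,-0.002,-0.032,0,0,0,-0.002,-0.04,0])

```text
t: 35.0
tcp_pos: [562.8, -124.9, 60.0]
tool_rot: [0.99, -0.143, 0.0, 0.0]
wrist_force: [0.5, 0.3, -0.2]
opening: 54.1
```

```bash
python3 o.py
```

```text
35.0 [ 562.843 -124.933   60.006] yaw -106.44 j6 1.52 F [ 0.502  0.333 -0.244] M [-0.047  0.121  0.029]
```

Request:
apply_moves(plan=[0,0,0,-0.006,0,0,0,-0.001,-0.012,0,0,0,-0.001,-0.018,0,0,0,-0.002,-0.024,0,0,0,-0.002,-0.03,0])

```text
t: 35.42
tcp_pos: [562.8, -125.0, 59.8]
tool_rot: [0.972, -0.235, 0.0, 0.0]
wrist_force: [0.8, -0.2, -0.0]
opening: 53.8
```

```bash
python3 o.py
```

```text
35.42 [ 562.845 -124.987   59.804] yaw -117.21 j6 1.708 F [ 0.812 -0.186 -0.007] M [-0.062  0.164  0.036]
```

Request:
apply_moves(plan=[0,0,0,-0.006,0,0,0,-0.001,-0.012,0,0,0,-0.001,-0.018,0,0,0,-0.002,-0.024,0,0,0,-0.002,-0.03,0])

```text
t: 35.83
tcp_pos: [562.9, -125.0, 59.6]
tool_rot: [0.945, -0.326, 0.0, 0.0]
wrist_force: [0.5, 0.3, 0.5]
opening: 54.2
```

```bash
python3 o.py
```

```text
35.83 [ 562.89  -125.029   59.642] yaw -128.01 j6 1.896 F [0.461 0.325 0.519] M [-0.128  0.145  0.002]
```

Request:
apply_moves(plan=[0,0,0,-0.006,0,0,0,-0.001,-0.012,0,0,0,-0.001,-0.018,0,0,0,-0.001,-0.024,0,0,0,-0.001,-0.03,0])

```text
t: 36.25
tcp_pos: [562.8, -125.0, 59.5]
tool_rot: [0.911, -0.413, 0.0, 0.0]
wrist_force: [0.2, -0.6, 0.3]
opening: 53.9
```

```bash
python3 o.py
```

```text
36.25 [ 562.812 -125.03    59.469] yaw -138.81 j6 2.085 F [ 0.225 -0.607  0.25 ] M [-0.039  0.154  0.   ]
```

Request:
apply_moves(plan=[0,0,0,-0.006,0,0,0,-0.001,-0.012,0,0,0,-0.001,-0.018,0,0,0,-0.001,-0.024,0,0,0,-0.001,-0.03,0])

```text
t: 36.67
tcp_pos: [562.8, -125.0, 59.3]
tool_rot: [0.868, -0.497, 0.0, 0.0]
wrist_force: [-0.2, -1.6, -0.2]
opening: 54.2
```

```bash
python3 o.py
```

```text
36.67 [ 562.823 -125.023   59.341] yaw -149.61 j6 2.273 F [-0.183 -1.571 -0.239] M [-0.045  0.172  0.062]
```

Request:
apply_moves(plan=[0,0,0,-0.006,0,0,0,-0.001,-0.012,0,0,0,-0.001,-0.018,0,0,0,-0.001,-0.024,0,0,0,-0.001,-0.03,0])

```text
t: 37.08
tcp_pos: [562.7, -125.3, 59.3]
tool_rot: [0.817, -0.576, 0.0, 0.0]
wrist_force: [-1.4, -1.7, 0.2]
opening: 53.7
```

```bash
python3 o.py
```

```text
37.08 [ 562.742 -125.275   59.291] yaw -160.39 j6 2.462 F [-1.419 -1.687  0.169] M [-0.237  0.268  0.069]
```

Request:
apply_moves(plan=[0,0,0,-0.002,0,0,0,0,-0.005,0,0,0,-0.001,-0.008,0,0,0,-0.001,-0.011,0,0,0,-0.001,-0.011,0])

```text
t: 37.5
tcp_pos: [562.8, -125.2, 59.2]
tool_rot: [0.797, -0.604, 0.0, 0.0]
wrist_force: [-1.3, -3.3, 6.0]
opening: 54.2
```

```bash
python3 o.py
```

```text
37.5 [ 562.789 -125.194   59.235] yaw -164.34 j6 2.53 F [-1.335 -3.271  5.976] M [-0.531  0.504  0.01 ]
```

Request:
apply_moves(plan=[0,0,0,-0.003,0,0,0,0,-0.006,0,0,0,0,-0.009,0,0,0,0,-0.012,0,0,0,0,-0.012,0])

```text
t: 37.92
tcp_pos: [562.8, -125.1, 59.3]
tool_rot: [0.774, -0.634, 0.0, 0.0]
wrist_force: [-1.5, -1.7, 5.7]
opening: 53.5
```

```bash
python3 o.py
```

```text
37.92 [ 562.798 -125.132   59.256] yaw -168.66 j6 2.606 F [-1.475 -1.657  5.693] M [-0.453  0.467  0.082]
```

The descent has stopped at about 59.25 mm with rising Fz, so the gauge is touching the nut inside its thread play. I go on in small steps until the torque rises.

Request:
apply_moves(plan=[0,0,0,-0.004,0,0,0,0,-0.008,0,0,0,0,-0.012,0,0,0,0,-0.016,0,0,0,0,-0.018,0])

```text
t: 38.33
tcp_pos: [562.8, -125.1, 59.2]
tool_rot: [0.736, -0.677, 0.0, 0.0]
wrist_force: [-2.1, -2.4, 6.1]
opening: 53.8
```

```bash
python3 o.py
```

```text
38.33 [ 562.763 -125.118   59.242] yaw -175.15 j6 2.719 F [-2.112 -2.395  6.144] M [-0.429  0.462  0.168]
```

Request:
apply_moves(plan=[0,0,0,-0.004,0,0,0,0,-0.008,0,0,0,0,-0.012,0,0,0,0,-0.016,0,0,0,0,-0.018,0])

```text
t: 38.75
tcp_pos: [562.8, -125.1, 59.3]
tool_rot: [-0.697, 0.717, -0.0, -0.0]
wrist_force: [-2.4, -2.0, 5.5]
opening: 53.9
```

```bash
python3 o.py
```

```text
38.75 [ 562.795 -125.128   59.27 ] yaw 178.37 j6 2.832 F [-2.37  -2.045  5.526] M [-0.389  0.505  0.116]
```

Mz is at about 0.12–0.17 and the joint range is nearly used up. I release, swing back 62° without lifting (that sector has no bar), and regrip.

Request:
apply_moves(plan=[0,0,0,0,0.7,0,0,0.002,0,1,0,0,0.005,0,1,0,0,0.005,0.01,1,0,0,0.005,0.028,1])

```text
t: 39.17
tcp_pos: [562.5, -124.4, 59.2]
tool_rot: [0.759, -0.652, -0.0, -0.0]
wrist_force: [-0.1, 0.2, 0.8]
opening: 83.6
```

Request:
apply_moves(plan=[0,0,0,0.019,1,0,0,0,0.038,1,0,0,0,0.057,1,0,0,0,0.076,1,0,0,0,0.095,1])

```text
t: 39.58
tcp_pos: [562.5, -124.4, 59.1]
tool_rot: [0.917, -0.398, -0.0, -0.0]
wrist_force: [0.1, -0.1, -0.1]
opening: 87.7
```

Request:
apply_moves(plan=[0,0,0,0.019,1,0,0,0,0.038,1,0,0,0,0.05,0.8,0,0,0,0.05,0.4,0,0,0,0.05,0])

```text
t: 40.0
tcp_pos: [562.5, -124.5, 59.2]
tool_rot: [0.967, -0.254, -0.0, -0.0]
wrist_force: [-0.5, 0.2, -0.5]
opening: 71.4
```

```bash
python3 o.py
```

```text
40.0 [ 562.488 -124.514   59.233] yaw -119.41 j6 1.746 F [-0.543  0.249 -0.477] M [0.01  0.108 0.025]
```

Request:
apply_moves(plan=[0,0,0,0,0,0,0,0,0,0,0,0,0,0,0,0,0,0,0,0,0,0,0,0,0])

```text
t: 40.42
tcp_pos: [562.5, -124.7, 59.4]
tool_rot: [0.968, -0.253, -0.0, -0.0]
wrist_force: [1.4, 0.3, -0.9]
opening: 52.8
```

```bash
python3 o.py
```

```text
40.42 [ 562.531 -124.747   59.364] yaw -119.29 j6 1.744 F [ 1.431  0.263 -0.886] M [ 0.023  0.101 -0.004]
```

Request:
apply_moves(plan=[0.002,-0.003,0,-0.004,0,0.002,-0.003,0,-0.008,0,0.002,-0.003,0,-0.012,0,0.002,-0.003,0,-0.016,0,0.002,-0.003,0,-0.018,0])

```text
t: 40.83
tcp_pos: [562.4, -124.9, 59.4]
tool_rot: [0.951, -0.308, -0.0, -0.0]
wrist_force: [-2.0, 1.1, 1.5]
opening: 52.8
```

```bash
python3 o.py
```

```text
40.83 [ 562.413 -124.909   59.36 ] yaw -125.88 j6 1.858 F [-2.009  1.066  1.496] M [0.193 0.347 0.057]
```

Request:
apply_moves(plan=[0,0,0,-0.004,0,0,0,0,-0.008,0,0,0,0,-0.012,0,0,0,0,-0.016,0,0,0,0,-0.018,0])

```text
t: 41.25
tcp_pos: [562.5, -124.9, 59.4]
tool_rot: [0.933, -0.361, -0.0, -0.0]
wrist_force: [-1.8, 0.8, 0.7]
opening: 52.6
```

```bash
python3 o.py
```

```text
41.25 [ 562.471 -124.892   59.375] yaw -132.33 j6 1.971 F [-1.811  0.761  0.666] M [0.24  0.362 0.049]
```

Request:
apply_moves(plan=[0,0,0,-0.003,0,0,0,0,-0.006,0,0,0,0,-0.009,0,0,0,0,-0.012,0,0,0,0,-0.014,0])

```text
t: 41.67
tcp_pos: [562.5, -125.0, 59.4]
tool_rot: [0.916, -0.402, -0.0, -0.0]
wrist_force: [-1.8, 2.2, 1.3]
opening: 52.5
```

```bash
python3 o.py
```

```text
41.67 [ 562.544 -124.976   59.367] yaw -137.36 j6 2.059 F [-1.84   2.234  1.341] M [0.385 0.45  0.081]
```

The opening reads 52.6 mm, which is odd for a 54 mm ring. I check with a picture.

```bash
 python3 - <<'E'
from station import bot,optics
import cv2, numpy as np
f=optics.get_image("wrist")["frame"]; cv2.imwrite("pics/w9.png",f)
a=optics.get_image("scene")["frame"][120:220,220:320]; b=optics.get_image("side")["frame"][290:390,350:450]
cv2.imwrite("pics/s9.png",cv2.resize(np.hstack([a,b]),None,fx=4,fy=4,interpolation=2))
E
python3 o.py
```

```text
41.82 [ 562.523 -124.922   59.369] yaw -137.28 j6 2.057 F [-2.699  1.598  2.015] M [ 0.417  0.533 -0.004]
```

View pics/w9.png

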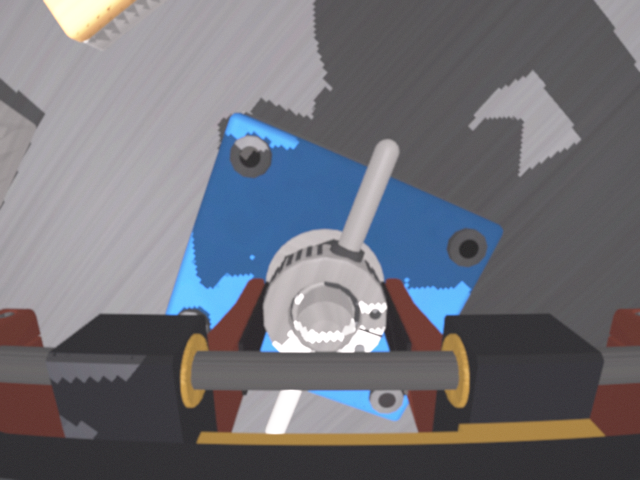

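View pics/s9.png

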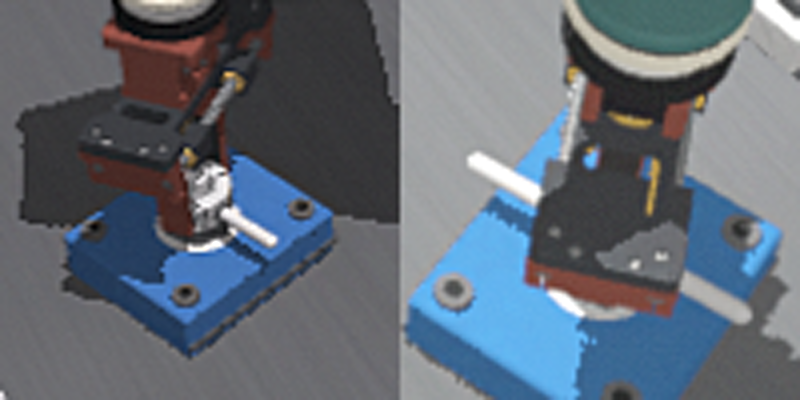

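The grip is sound: the bars are still at the expected ~21° to the tool, so there was no slip. I continue in small steps.

Request:
apply_moves(plan=[0,0,0,-0.003,0,0,0,0,-0.006,0,0,0,0,-0.009,0,0,0,0,-0.012,0,0,0,0,-0.014,0])

```text
t: 42.23
tcp_pos: [562.6, -125.0, 59.4]
tool_rot: [0.897, -0.442, -0.0, -0.0]
wrist_force: [-2.5, 2.8, 0.9]
opening: 52.4
```

```bash
python3 o.py
```

```text
42.23 [ 562.57  -124.976   59.374] yaw -142.4 j6 2.147 F [-2.488  2.766  0.91 ] M [0.492 0.589 0.078]
```

Request:
apply_moves(plan=[0,0,0,-0.003,0,0,0,0,-0.006,0,0,0,0,-0.009,0,0,0,0,-0.012,0,0,0,0,-0.012,0])

```text
t: 42.65
tcp_pos: [562.6, -125.0, 59.4]
tool_rot: [0.88, -0.475, -0.0, -0.0]
wrist_force: [-2.9, 2.6, 3.0]
opening: 52.7
```

```bash
python3 o.py
```

```text
42.65 [ 562.553 -125.031   59.36 ] yaw -146.72 j6 2.222 F [-2.895  2.629  3.045] M [ 0.582  0.725 -0.085]
```

Request:
apply_moves(plan=[-0.002,0.002,0,-0.003,0,-0.002,0.002,0,-0.006,0,-0.002,0.002,0,-0.009,0,-0.002,0.002,0,-0.012,0,-0.002,0.002,0,-0.012,0])

```text
t: 43.07
tcp_pos: [562.6, -125.0, 59.4]
tool_rot: [0.861, -0.508, 0.0, 0.0]
wrist_force: [-2.7, 2.3, 1.5]
opening: 52.6
```

```bash
python3 o.py
```

```text
43.07 [ 562.567 -124.976   59.368] yaw -151.04 j6 2.298 F [-2.658  2.281  1.483] M [ 0.435  0.683 -0.09 ]
```

Request:
apply_moves(plan=[0,0,0,-0.003,0,0,0,0,-0.006,0,0,0,0,-0.009,0,0,0,0,-0.012,0,0,0,0,-0.012,0])

```text
t: 43.48
tcp_pos: [562.6, -125.0, 59.4]
tool_rot: [0.842, -0.54, 0.0, 0.0]
wrist_force: [-3.0, 1.8, 0.4]
opening: 52.4
```

```bash
python3 o.py
```

```text
43.48 [ 562.55  -124.965   59.36 ] yaw -155.35 j6 2.373 F [-3.048  1.754  0.363] M [ 0.279  0.676 -0.021]
```

```bash
 python3 - <<'E'
from station import bot,optics
import cv2, numpy as np
f=optics.get_image("wrist")["frame"]; cv2.imwrite("pics/w10.png",f)
a=cv2.imread("pics/w9.png")
cv2.imwrite("pics/w10c.png",cv2.resize(np.hstack([a[120:360,240:440],f[120:360,240:440]]),None,fx=2,fy=2,interpolation=2))
E
python3 o.py
```

```text
43.53 [ 562.585 -124.965   59.384] yaw -155.3 j6 2.372 F [-3.352  0.251  0.538] M [ 0.247  0.665 -0.136]
```

View pics/w10c.png

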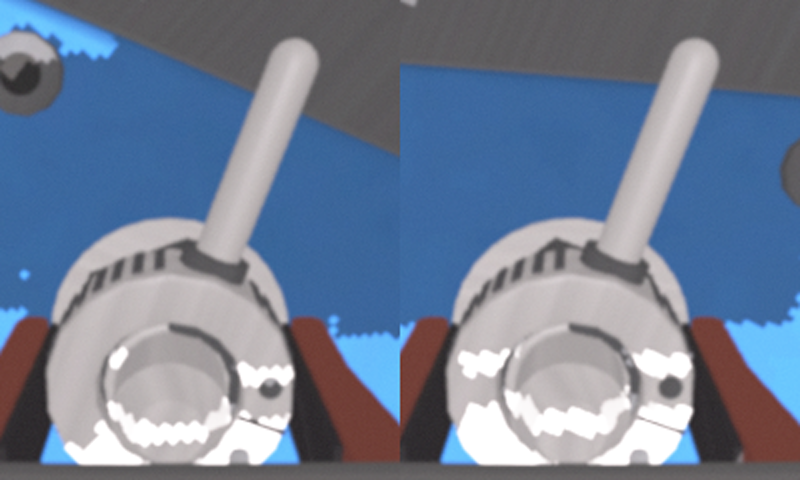

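No slip: the bar direction relative to the jaws is identical in both pictures. The gauge is still turning freely, so I continue.

Request:
apply_moves(plan=[0,0,0,-0.003,0,0,0,0,-0.006,0,0,0,0,-0.009,0,0,0,0,-0.012,0,0,0,0,-0.014,0])

```text
t: 43.95
tcp_pos: [562.5, -124.9, 59.4]
tool_rot: [0.817, -0.576, 0.0, 0.0]
wrist_force: [-3.6, 0.3, -0.6]
opening: 52.4
```

```bash
python3 o.py
```

```text
43.95 [ 562.537 -124.946   59.367] yaw -160.39 j6 2.461 F [-3.579  0.327 -0.552] M [0.221 0.719 0.316]
```

Request:
apply_moves(plan=[0,0,0,-0.003,0,0,0,0,-0.006,0,0,0,0,-0.009,0,0,0,0,-0.012,0,0,0,0,-0.014,0])

```text
t: 44.37
tcp_pos: [562.5, -125.0, 59.4]
tool_rot: [0.791, -0.612, 0.0, 0.0]
wrist_force: [-3.3, 1.0, -2.0]
opening: 52.4
```

```bash
python3 o.py
```

```text
44.37 [ 562.508 -124.96    59.356] yaw -165.43 j6 2.549 F [-3.275  1.019 -2.015] M [0.173 0.684 0.418]
```

Request:
apply_moves(plan=[0,0,0,-0.003,0,0,0,0,-0.006,0,0,0,0,-0.009,0,0,0,0,-0.012,0,0,0,0,-0.014,0])

```text
t: 44.78
tcp_pos: [562.5, -125.0, 59.4]
tool_rot: [0.763, -0.646, 0.0, 0.0]
wrist_force: [-4.2, -0.6, -2.5]
opening: 52.8
```

```bash
python3 o.py
```

```text
44.78 [ 562.537 -124.968   59.364] yaw -170.47 j6 2.637 F [-4.228 -0.649 -2.527] M [0.057 0.68  0.569]
```

The torque has risen clearly (Mz 0.32, 0.42, 0.57 Nm), so it is snug. I ease back a little so as not to force it and hold a moment.

Request:
apply_moves(plan=[0,0,0,0.01,0,0,0,0,0.01,0,0,0,0,0.01,0,0,0,0,0.01,0,0,0,0,0.01,0])

```text
t: 45.2
tcp_pos: [562.7, -124.8, 59.3]
tool_rot: [0.783, -0.621, 0.0, -0.0]
wrist_force: [-1.5, 0.7, -2.9]
opening: 52.5
```

```bash
python3 o.py;  python3 - <<'E'
from station import bot,optics
import cv2, numpy as np
f=optics.get_image("wrist")["frame"]; cv2.imwrite("pics/w11.png",f)
a=cv2.imread("pics/w10.png")
cv2.imwrite("pics/w11c.png",cv2.resize(np.hstack([a[120:360,240:440],f[120:360,240:440]]),None,fx=2,fy=2,interpolation=2))
E
python3 o.py
```

```text
45.2 [ 562.709 -124.83    59.344] yaw -166.84 j6 2.574 F [-1.475  0.652 -2.916] M [0.178 0.486 0.342]
45.25 [ 562.755 -124.835   59.381] yaw -166.83 j6 2.573 F [-2.256  0.812 -3.556] M [0.221 0.464 0.369]
```

View pics/w11c.png

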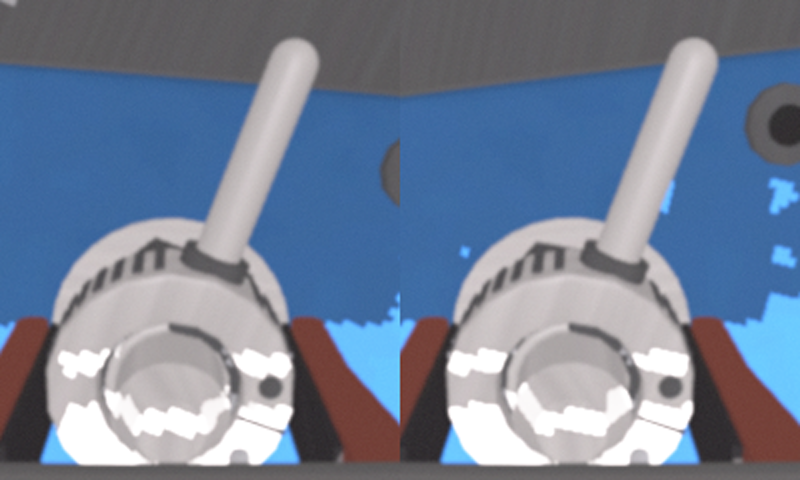

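Held snug at Mz ≈ 0.35 Nm with no slip. One more short hold, then I turn back counter-clockwise while rising with the pitch.

Request:
apply_moves(plan=[0,0,0,0,0,0,0,0,0,0,0,0,0,0,0,0,0,0,0.01,0,0,0,0.001,0.025,0])

```text
t: 45.67
tcp_pos: [562.8, -124.5, 59.4]
tool_rot: [0.83, -0.557, -0.0, -0.001]
wrist_force: [-0.7, 2.2, -6.3]
opening: 52.5
```

```bash
python3 o.py
```

```text
45.67 [ 562.782 -124.45    59.399] yaw -157.72 j6 2.414 F [-0.686  2.157 -6.264] M [ 0.58   0.262 -0.074]
```

Request:
apply_moves(plan=[0,0,0.001,0.019,0,0,0,0.002,0.038,0,0,0,0.003,0.057,0,0,0,0.004,0.076,0,0,0,0.005,0.095,0])

```text
t: 46.08
tcp_pos: [562.6, -124.8, 59.9]
tool_rot: [0.958, -0.287, -0.0, -0.0]
wrist_force: [-1.7, 1.4, -5.9]
opening: 52.7
```

```bash
python3 o.py
```

```text
46.08 [ 562.633 -124.765   59.869] yaw -123.31 j6 1.813 F [-1.666  1.362 -5.948] M [ 0.268  0.344 -0.056]
```

Request:
apply_moves(plan=[0,0,0.001,0.019,0,0,0,0.002,0.038,0,0,0,0.003,0.057,0,0,0,0.004,0.076,0,0,0,0.005,0.095,0])

```text
t: 46.5
tcp_pos: [562.6, -124.7, 60.4]
tool_rot: [1.0, 0.008, -0.0, -0.0]
wrist_force: [-1.9, 1.6, -6.2]
opening: 52.4
```

```bash
python3 o.py
```

```text
46.5 [ 562.555 -124.723   60.426] yaw -89.11 j6 1.216 F [-1.943  1.628 -6.247] M [0.187 0.336 0.015]
```

Request:
apply_moves(plan=[0,0,0.001,0.019,0,0,0,0.002,0.038,0,0,0,0.003,0.057,0,0,0,0.004,0.076,0,0,0,0.005,0.095,0])

```text
t: 46.92
tcp_pos: [562.6, -124.8, 61.0]
tool_rot: [0.953, 0.302, -0.0, -0.0]
wrist_force: [-1.3, 0.3, -7.3]
opening: 52.9
```

Request:
apply_moves(plan=[0,0,0.001,0.019,0,0,0,0.002,0.038,0,0,0,0.003,0.057,0,0,0,0.004,0.076,0,0,0,0.005,0.095,0])

```text
t: 47.33
tcp_pos: [562.8, -124.9, 61.6]
tool_rot: [0.823, 0.569, 0.0, -0.0]
wrist_force: [-1.6, 1.4, -7.8]
opening: 52.6
```

Request:
apply_moves(plan=[0,0,0.001,0.019,0,0,0,0.002,0.038,0,0,0,0.003,0.057,0,0,0,0.004,0.076,0,0,0,0.005,0.095,0])

```text
t: 47.75
tcp_pos: [562.9, -125.0, 62.2]
tool_rot: [0.619, 0.785, 0.0, 0.0]
wrist_force: [-0.3, 0.7, -8.0]
opening: 52.7
```

```bash
python3 o.py
```

```text
47.75 [ 562.911 -124.967   62.205] yaw 13.49 j6 -0.574 F [-0.311  0.67  -7.982] M [ 0.032  0.116 -0.011]
```

Request:
apply_moves(plan=[0,0,0.001,0.019,0,0,0,0.002,0.038,0,0,0,0.003,0.057,0,0,0,0.004,0.076,0,0,0,0.005,0.095,0])

```text
t: 48.17
tcp_pos: [563.1, -124.9, 62.8]
tool_rot: [0.361, 0.933, 0.0, 0.0]
wrist_force: [0.3, 0.5, -7.9]
opening: 52.6
```

Request:
apply_moves(plan=[0,0,0.001,0.019,0,0,0,0.002,0.038,0,0,0,0.003,0.057,0,0,0,0.004,0.076,0,0,0,0.005,0.095,0])

```text
t: 48.58
tcp_pos: [563.2, -124.9, 63.4]
tool_rot: [0.071, 0.997, 0.0, 0.0]
wrist_force: [0.0, 0.9, -8.6]
opening: 52.9
```

Request:
apply_moves(plan=[0,0,0.001,0.019,0,0,0,0.002,0.038,0,0,0,0.003,0.057,0,0,0,0.004,0.076,0,0,0,0.005,0.095,0])

```text
t: 49.0
tcp_pos: [563.1, -124.8, 63.9]
tool_rot: [-0.226, 0.974, -0.0, 0.0]
wrist_force: [0.1, 1.2, -8.5]
opening: 52.9
```

```bash
python3 o.py
```

```text
49.0 [ 563.083 -124.834   63.937] yaw 116.09 j6 -2.365 F [ 0.112  1.164 -8.516] M [ 0.24  -0.037  0.001]
```

279° back so far. I do 25° more in this grip, then a short regrasp for the rest.

Request:
apply_moves(plan=[0,0,0.001,0.019,0,0,0,0.002,0.038,0,0,0,0.003,0.057,0,0,0,0.003,0.07,0,0,0,0.003,0.07,0.3])

```text
t: 49.42
tcp_pos: [562.8, -124.8, 64.4]
tool_rot: [-0.432, 0.902, -0.0, 0.0]
wrist_force: [-1.8, 0.7, -8.0]
opening: 52.5
```

Request:
apply_moves(plan=[0,0,0,0,0.8,0,0,0,0,1,0,0,0,0,1,0,0,0,-0.01,1,0,0,0,-0.029,1])

```text
t: 49.83
tcp_pos: [563.7, -125.3, 65.5]
tool_rot: [-0.345, 0.939, -0.001, 0.001]
wrist_force: [0.1, -0.1, -0.2]
opening: 82.1
```

```bash
python3 o.py;  python3 - <<'E'
from station import bot,optics
import cv2, numpy as np
f=optics.get_image("wrist")["frame"]; cv2.imwrite("pics/w12.png",f)
E
```

```text
49.83 [ 563.679 -125.345   65.497] yaw 130.34 j6 -2.613 F [ 0.099 -0.11  -0.242] M [ 0.081  0.051 -0.046]
```

View pics/w12.png

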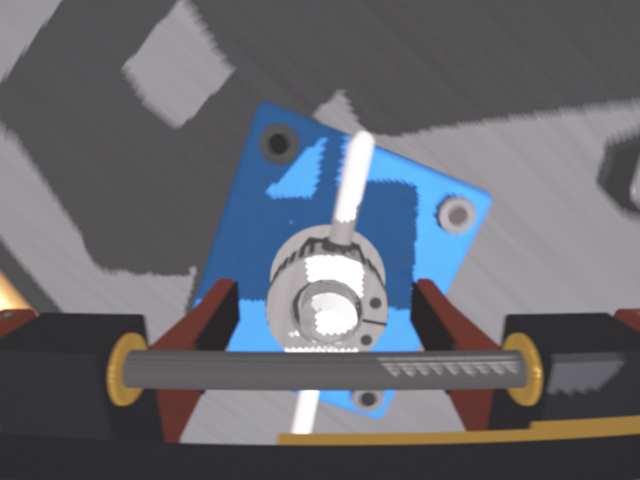

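Request:
apply_moves(plan=[0,0,0,-0.019,1,0,0,0,-0.038,1,0,0,0,-0.057,1,0,0,0,-0.076,1,0,0,0,-0.095,1])

```text
t: 50.3
tcp_pos: [563.4, -125.2, 65.3]
tool_rot: [-0.053, 0.999, -0.0, 0.001]
wrist_force: [-0.0, -0.3, 0.2]
opening: 87.7
```

Request:
apply_moves(plan=[0,0,0,-0.019,1,0,0,0,-0.03,0.7,0,0,0,-0.03,0.3,0,0,0,-0.03,0,0,0,0,-0.03,0])

```text
t: 50.72
tcp_pos: [563.0, -125.0, 65.0]
tool_rot: [0.037, 0.999, -0.0, 0.0]
wrist_force: [-0.0, 0.4, -0.7]
opening: 64.5
```

Request:
apply_moves(plan=[0,0,0,0,0,0,0,0,0,0,0,0,0,0,0,0,0,0,0,0,0,0,0,0,0])

```text
t: 51.13
tcp_pos: [562.7, -125.0, 64.8]
tool_rot: [0.038, 0.999, -0.0, 0.0]
wrist_force: [-0.9, -0.8, 2.4]
opening: 54.0
```

```bash
python3 o.py
```

```text
51.13 [ 562.729 -124.983   64.808] yaw 85.59 j6 -1.832 F [-0.904 -0.836  2.411] M [-0.088  0.001  0.001]
```

Request:
apply_moves(plan=[0,0,0.001,0.019,0,0,0,0.002,0.038,0,0,0,0.003,0.057,0,0,0,0.004,0.076,0,0,0,0.005,0.095,0])

```text
t: 51.55
tcp_pos: [562.8, -124.9, 65.4]
tool_rot: [-0.26, 0.966, -0.0, 0.0]
wrist_force: [0.5, 0.0, 1.2]
opening: 54.1
```

Request:
apply_moves(plan=[0,0,0.001,0.019,0,0,0,0.002,0.038,0,0,0,0.003,0.057,0,0,0,0.003,0.06,0,0,0,0.003,0.06,0])

```text
t: 51.97
tcp_pos: [562.7, -124.9, 65.7]
tool_rot: [-0.433, 0.902, -0.0, 0.0]
wrist_force: [0.0, 0.5, 1.7]
opening: 53.8
```

```bash
python3 o.py
```

```text
51.97 [ 562.744 -124.876   65.747] yaw 141.27 j6 -2.804 F [0.009 0.527 1.745] M [0.102 0.01  0.003]
```

A full 360° back from snug. I release and lift clear.

Request:
apply_moves(plan=[0,0,0,0,0.8,0,0,0,0,1,0,0,0,0,1,0,0,0,0,1,0,0,0.05,0,1])

```text
t: 52.38
tcp_pos: [561.6, -124.6, 70.8]
tool_rot: [-0.433, 0.901, 0.001, -0.001]
wrist_force: [0.4, -0.5, -0.0]
opening: 84.0
```

Request:
apply_moves(plan=[0,0,0.15,0,1,0,0,0.35,0,1,0,0,0.5,0,1,0,0,0.6,0,1,0,0,0.65,0,1])

```text
t: 52.8
tcp_pos: [563.7, -125.3, 152.0]
tool_rot: [-0.433, 0.901, -0.001, 0.001]
wrist_force: [0.5, -0.5, -0.0]
opening: 88.2
```

Request:
apply_moves(plan=[0.15,0.15,0.1,0,1,0.3,0.35,0.2,0,1,0.45,0.55,0.25,0,1,0.5,0.7,0.25,0,1,0.5,0.75,0.25,0,1])

```text
t: 53.22
tcp_pos: [624.1, -32.5, 179.9]
tool_rot: [-0.434, 0.901, -0.0, 0.001]
wrist_force: [-0.4, 0.5, 0.9]
opening: 88.0
```

Request:
apply_moves(plan=[0,0,0,0,1,0,0,0,0,1,0,0,0,0,1,0,0,0,0,1,0,0,0,0,1])

```text
t: 53.63
tcp_pos: [622.0, -35.9, 179.5]
tool_rot: [-0.433, 0.901, 0.0, -0.0]
wrist_force: [-0.6, -0.6, -0.1]
opening: 87.8
```

```bash
python3 o.py; python3 - <<'E'
from station import bot,optics
import cv2, numpy as np
f=optics.get_image("wrist")["frame"]; cv2.imwrite("pics/w13.png",f)
s=optics.get_image("scene")["frame"];q=optics.get_image("side")["frame"]
cv2.imwrite("pics/scene13.png",s)
cv2.imwrite("pics/s13.png",cv2.resize(np.hstack([s[120:220,220:320],q[290:390,350:450]]),None,fx=4,fy=4,interpolation=2))
E
```

```text
53.63 [622.044 -35.946 179.454] yaw 141.3 j6 -2.634 F [-0.646 -0.643 -0.141] M [ 0.097 -0.039  0.047]
```

View pics/w13.png

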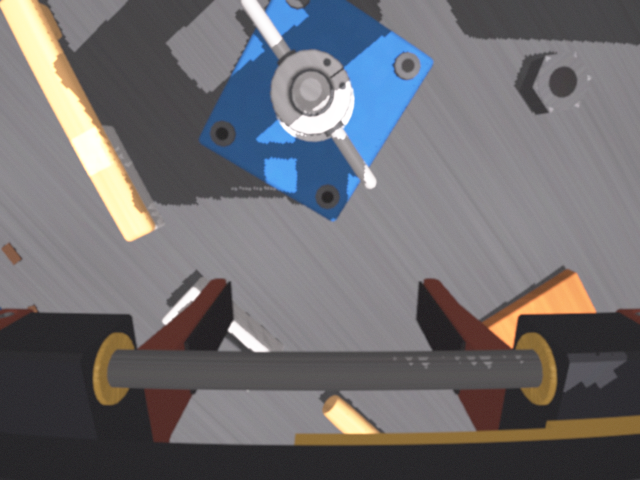

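View pics/s13.png

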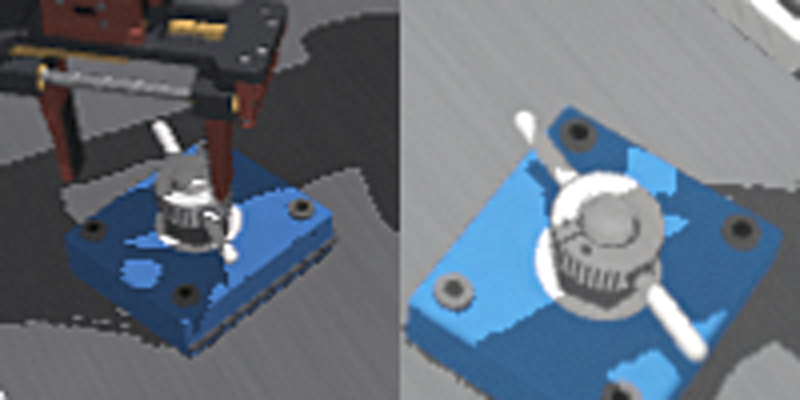

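View pics/scene13.png

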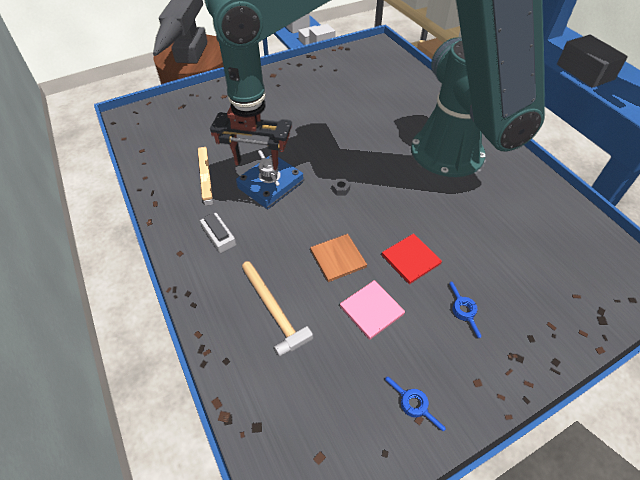

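The wrist view shows the gauge level on the stud at (312,94). The bars lie along about 84° in the world, against about 86° at snug, so it is one full turn back. The bystanders are unmoved in the scene view. I hand in.

```bash
python3 -c "
from station import bot
print(bot.hand_in())
print(bot.observe()['t'])"
```

```text
the job is handed in; nothing more can be done
None
the job is handed in; nothing more can be done
```

The gauge is on the stud, screwed snug onto the locknut and turned back one full turn. I handed the job in at about 54 s. No verdict came back.

**What I did:**
- I took the steel gauge off the brown pad and lowered it onto the stud with no contact force until it rested on the first thread.
- I screwed it down over several regrasps until the torque rose, then held it at about 0.35 N m for roughly half a second.
- I turned it back 360°, let go and moved the arm clear.

**Last checks:**
- **Position:** the pictures show the gauge level and centred on the stud.
- **Back turn:** its bars lie at about 84°, against about 86° at snug. That agrees with one full turn.
- **Bystanders:** by eye in the scene view, none has moved.

**What is less certain:**
- **Torque overshoot:** the torque briefly reached 0.57 N m at snug, above the 0.5 N m given as forcing, because I ran three small turns before stopping. I eased back straight away. I cannot measure the force on the nut, so the 8 N and 90 N limits are inferred from torque only.
- **Final gap to the nut:** I did not measure it directly. From the turn angle and the thread play it should be about 5 to 6 mm.
- **Odd jaw reading:** the jaws read about 52.5 mm instead of 54 in one grip. Pictures showed no slip, and I did not find the cause.

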